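Strip the forming die and put its parts away

ROBOT

A 6-joint arm with a two-finger parallel gripper is mounted at the origin on the work surface. World frame = base frame: x ahead of the robot, y to its left, z up, the work surface at z = 0. Lengths are in m, angles in rad, forces in N, time in s.
With the tool pointing down it reaches from about 0.325 to 0.9 m from the base axis. Payload 6.1 kg.
Tool frame: the origin (TCP) lies where the fingers leave the gripper's body, on its centre line; the fingertips stand 70 mm ahead of it and the grasp point (between the pads) lies 51 mm ahead of it (env.pinch_z is the distance from the TCP to the grasp point, in m); z points along the fingers, y is the line along which they close (so a half turn about z gives the same grasp; the last joint's range is limited). The gripper opens to 87 mm and grips with 3 to 60 N. Pads are 19 mm wide; open, the fingers measure 117 mm over their backs; the gripper's body (75 mm by 190 mm) begins 51 mm behind the grasp point.
Start: joints at [-1.374, 0.22, 1.526, -0, 1.395, -0.126], TCP at [0.198, -0.593, 0.292] pointing down, gripper open.
Joint ranges: [-2.98, 2.98], [-0.91, 2.08], [0.09, 2.57], [-1.24, 4.39], [0.2, 2.65], [-2.68, 2.68]. Speed limits (rad/s): [2.57, 2.57, 3.01, 3.14, 3.14, 3.14].

INTERFACE

Orientations are given as a rotation vector (axis times angle).
In Python, from workcell import env gives the robot as it stands.
- The arm moves only by the tool step_arm, never from a script. Its argument "increments" is one flat list of numbers, 7 for each row, row after row: the shift along the tool's x, y, z in cm, then the turn, a rotation vector about the tool's x, y, z in rad, then the gripper command: -1 is fully open, 1 is shut, values between are in proportion. A call has 1 to 12 rows; each row shifts and turns the commanded pose from where the row before left it, along the tool's axes as they then stand; what a row does not reach is not made up. A row lasts 1/12 s, in which the tool goes at most 41.7 mm and 7.16 degrees, less where a joint would pass 70% of its speed; a pose out of reach is approached as far as the arm can. A call is refused whole if a number of a shift passes 4.17 or a number of a turn 0.125, either way. A call with a gripper value outside its range is refused whole. The fingers move at their own pace and stop on an object; the grip force is fixed at half the most. Time passes only in rows, so rows that do not move let the fingers close. It gives the time, the measured TCP pose, the force, the opening and the grip force at its end, in the units of the state.
- env.get_state(): the state, without advancing time (a new reading comes with each control period).
- env.read_camera(name): name is "scene" or "top"; returns (picture, depth): 384x512x3 uint8, red, green, blue; 384x512 float32, m along the optical axis (not along the pixel's ray), 0 where there is no reading.
- env.camera_info(name): a dict with "vertical_fov" (degrees; the focal length in pixels is half the picture's height over the tangent of half this angle, whatever the lens; pixels are square), "cx", "cy" (the principal point, pixels), "distortion" ([k1, k2, p1, p2, k3] as OpenCV has them; the pictures are not rectified), "world_to_cam" (4x4, takes a point from world to camera coordinates). Camera axes: x right, y down, z forward; pixel columns grow to the right and rows downward; lengths in m; the calibration is good to about 2 mm. A picture is of the moment at which its call begins. camera_info takes no time and is no camera call.
- env.sign_off(): hands the job in; it is judged then, once.
The state is a dict: "clock": time; "joint_positions": joint angles; "joint_velocities": joint speeds; "joint_efforts": joint torques, N m; "eef_pos": TCP position; "ee_rot": TCP orientation; "wrist_force": force on the tool from outside, world axes, zero at the start; "moment": the same for the moment, N m; "finger_gap": finger opening in m; "grip_force": force on a finger pad.
Only numpy, scipy, OpenCV 4.12 (cv2) and the standard library are available. Lean on these libraries where they do the work, as an engineer would, in place of code of your own. Each camera call takes 0.05 s, during which the arm holds its last target. There are 200 camera calls.

TASK

Strip the forming die: first lift the aluminium plate straight and level off its two dowels and lay it on the wooden rests of its own pad, within the white outline, then take out the copper boss and stand it on the pad with the round orange outline. After that stand the blue square stake and the yellow hexagonal stake on the pads with their shape and colour. Centre everything on its pad, leave it upright and released, and do not shift the rivet jar.

Things in the scene. Friction and masses are not known exactly. Their poses are not given: they have to be found in the camera images.
- plate_mid (a point): aluminium plate 64 mm (x) by 120 mm (y), 10 mm thick, 0.2 kg, loose on the die, its two 11.6 mm holes (y = +-48 mm) over the dowels; a 33 mm round window shows the boss. Point: the plate's centre, 41 mm above the bench at the start. Grip from above over the 64 mm width, at mid-length (the die below is 44 mm wide); lift at least 35 mm to clear the boss
- boss_mid (a point): copper boss (pressed mask ornament), 36 mm high: flange 36 mm diameter, 4 mm thick, then a 26 mm cylinder up to 23 mm, then a half ball; 0.11 kg, loose, in the middle of the die under the plate, sticking up through its window; underside 30 mm above the bench. Point: on its axis, 18 mm above its underside. Grip the cylinder from above, any direction, fingertips above the flange
- stake_sq_mid (a point): square stake (forming tool): blue square base 48 mm across, 14 mm thick, on it a round steel neck of 24 mm diameter up to 62 mm above the underside, then a flat round head of about 30 mm diameter, 80 mm high in all; loose, upright, 0.4 kg. Point: on its axis, 40 mm above the underside, where the neck can be gripped from above in any direction
- stake_hex_mid (a point): hexagonal stake (forming tool): yellow hexagonal base 50 mm across flats, 14 mm thick, on it a round steel neck of 24 mm diameter up to 62 mm above the underside, then a ball head of about 30 mm diameter, 80 mm high in all; loose, upright, 0.4 kg. Point: on its axis, 40 mm above the underside, where the neck can be gripped from above in any direction
- die: forming die, fixed: green block 44 mm (x) by 120 mm (y), 30 mm high, a 6 mm high steel land at each end (the plate's underside is 36 mm above the bench), two brass 10 mm dowels at y = +-48 mm, tops 50 mm above the bench; a 3 mm ledge round the middle locates the boss. Origin: centre of its underside, on the bench, z up
- pad_plate: pad for the plate, fixed: black slab 84 mm (x) by 136 mm (y), 6 mm thick, white rectangular outline; at y = +-48 mm two wooden rests (56 mm along x, 14 mm along y), tops 20 mm above the bench. The plate lies on both, its length along the pad's y, either way round. Origin: centre of its underside, z up
- pad_boss: fixed black slab 78 x 78 x 6 mm, origin at the centre of its underside (top face at 6 mm); on it is painted a round orange outline, for the boss
- pad_sq: fixed black slab 78 x 78 x 6 mm, origin at the centre of its underside (top face at 6 mm); on it is painted a blue square outline, for the square stake
- pad_hex: fixed black slab 78 x 78 x 6 mm, origin at the centre of its underside (top face at 6 mm); on it is painted a yellow hexagonal outline, for the hexagonal stake
- jar_mid (a point): rivet jar to be left alone: amber glass with a dark steel lid, 56 mm diameter, 69 mm high, standing loose on the bench. The point is its centre, 34.5 mm above its underside
Mind the look-alikes: they are no part of the job. Leave any turquoise look-alike of the part that bears stake_sq_mid alone.

How it is judged:
By the outcome, as a careful person would: the job done as asked, in the order asked, and still so for the second after the job is handed in, with the robot touching nothing.
It also fails if it takes over 128 s, if anything falls off the work surface, if the arm or the gripper's body presses on something with over 40 N, if the wrist force passes 120 N, or if a joint passes its speed limit or range.

## Working session

There is one attempt and no reset: what is moved stays moved. The work goes in short steps, Python scripts to look and compute and a tool call to move; the robot and the scene stay as the last step left them, time stands still between calls to the robot, and variables do not carry over. Pictures are saved under pics/ and viewed, at most 14 in all, crops included, and the job is handed in when it is done.

Besides the shell and the picture viewer there is one more tool, called after ">>>" by a JSON object that holds its "api" and its "payload", one argument or row to a line. step_arm: Moves the arm, as the interface text tells. Its arguments: {"type":"object","properties":{"increments":{"type":"array","items":{"type":"number"}}},"required":["increments"]}

```bash
mkdir -p pics; cat > h.py <<'E'
import numpy as np, cv2
from workcell import env
def grab(n,f):
    im,d=env.read_camera(n); cv2.imwrite(f'pics/{f}.png',im[:,:,::-1]); np.savez(f'{f}.npz',im=im,d=d); return im,d
def cloud(n,d):
    I=env.camera_info(n); f=192/np.tan(np.radians(I['vertical_fov'])/2)
    K=np.array([[f,0,I['cx']],[0,f,I['cy']],[0,0,1]])
    u,v=np.meshgrid(np.arange(512.),np.arange(384.))
    p=cv2.undistortPoints(np.stack([u,v],-1).reshape(-1,1,2),K,np.array(I['distortion'])).reshape(384,512,2)
    P=np.dstack([p[...,0]*d,p[...,1]*d,d]); T=np.linalg.inv(np.array(I['world_to_cam']))
    W=P@T[:3,:3].T+T[:3,3]; W[d==0]=np.nan; return W
E
python3 - <<'E'
from h import *
for n in('scene','top'):
    grab(n,n+'0'); I=env.camera_info(n); print(I['vertical_fov'],I['cx'],I['cy'],I['distortion'],np.round(np.linalg.inv(np.array(I['world_to_cam'])),3).tolist())
print(env.get_state())
a=[cv2.imread(f'pics/{n}0.png') for n in('scene','top')]
E
```

```text
49.31343356711478 252.03350770630814 190.01604596535773 [0.02702301 0.         0.         0.         0.        ] [[0.133, 0.719, -0.683, 1.231], [0.991, -0.088, 0.1, -0.116], [0.012, -0.69, -0.724, 0.829], [0.0, 0.0, 0.0, 1.0]]
42.93591206063997 263.1872631574184 186.51800958845325 [-0.15339562  0.          0.          0.          0.        ] [[0.009, -0.999, 0.041, 0.439], [-1.0, -0.01, -0.025, -0.003], [0.025, -0.041, -0.999, 1.264], [0.0, 0.0, 0.0, 1.0]]
{'clock': 0.1, 'joint_positions': array([-1.37413568e+00,  2.21156761e-01,  1.52751589e+00,  7.48329177e-06,
        1.39469904e+00, -1.26141572e-01]), 'joint_velocities': array([-0.00068549, -0.00026891, -0.003823  ,  0.00072472,  0.0001643 ,
        0.00158936]), 'joint_efforts': array([ 1.71040701e-03, -4.95946133e+01, -3.88517976e+01,  7.02138268e-02,
        5.16253291e-02, -3.93084485e-05]), 'eef_pos': array([ 0.19815176, -0.59228752,  0.2912305 ]), 'ee_rot': array([-3.09900692e+00, -5.04570106e-01,  8.68993679e-05]), 'wrist_force': array([ 0.07985714,  0.18409564, -0.2369266 ]), 'moment': array([-0.01298943, -0.04301363, -0.04654321]), 'grip_force': 0.0, 'finger_gap': 0.08745223610616447}
```

View pics/top0.png

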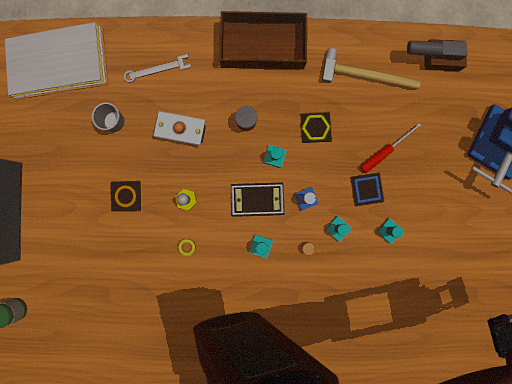

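View pics/scene0.png

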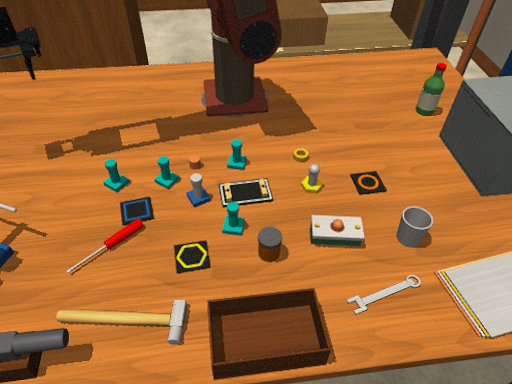

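The top picture shows the plate on the die at (179,129), plate pad (258,199), boss pad (125,196), hex pad (316,127), square pad (367,189), blue stake (307,199), yellow stake (186,199) and jar (246,118). The turquoise look-alikes are at (275,155), (339,229), (391,231) and (261,246), and a loose yellow ring lies at (186,247).

```bash
cat >> h.py <<'E'
def ortho(n,im,z,c,half=0.08,s=0.0005):
    """rectified view of the plane z: rows = +x upward, cols = -y to the right"""
    I=env.camera_info(n); f=192/np.tan(np.radians(I['vertical_fov'])/2)
    K=np.array([[f,0,I['cx']],[0,f,I['cy']],[0,0,1]]); T=np.array(I['world_to_cam'])
    g=np.arange(-half,half,s); Y,X=np.meshgrid(c[1]-g,c[0]-g)
    P=np.stack([X,Y,np.full_like(X,z)],-1).reshape(-1,3)
    uv=cv2.projectPoints(P,cv2.Rodrigues(T[:3,:3])[0],T[:3,3],K,np.array(I['distortion']))[0].reshape(*X.shape,2).astype(np.float32)
    return cv2.remap(im,uv[...,0],uv[...,1],cv2.INTER_LINEAR)
E
python3 - <<'E'
from h import *
im=np.load('top0.npz')['im'];d=np.load('top0.npz')['d'];W=cloud('top',d)
obj=dict(plate=(179,129),ppad=(258,199),pboss=(125,196),phex=(316,127),psq=(367,189),sq=(307,199),hex=(186,199),jar=(246,118))
zz=dict(plate=.046,ppad=.006,pboss=.006,phex=.006,psq=.006,sq=.014,hex=.014,jar=.069)
si=np.load('scene0.npz')['im']; rows=[[],[]]
for k,(u,v) in obj.items():
    w=np.nanmedian(W[v-4:v+5,u-4:u+5].reshape(-1,3),0); print(k,np.round(w,4))
    for r,(n,i) in enumerate((('top',im),('scene',si))):
        o=ortho(n,i,zz[k],w,0.09,0.0009)[:,:,::-1].copy(); o[100,::10]=(0,0,255);o[::10,100]=(0,0,255); cv2.putText(o,k,(3,14),0,.5,(255,255,255),1); rows[r].append(o)
g=lambda r:np.vstack([np.hstack(r[:4]),np.hstack(r[4:])])
cv2.imwrite('pics/ot.png',g(rows[0]));cv2.imwrite('pics/os.png',g(rows[1]))
E
```

```text
plate [0.6294 0.177  0.0606]
ppad [ 0.4587 -0.0217  0.0066]
pboss [0.4627 0.3232 0.0075]
phex [ 0.6477 -0.1714  0.0057]
psq [ 0.4873 -0.3063  0.0057]
sq [ 0.4586 -0.1402  0.0793]
hex [0.4558 0.1558 0.0738]
jar [0.6576 0.0109 0.0692]
```

View pics/ot.png

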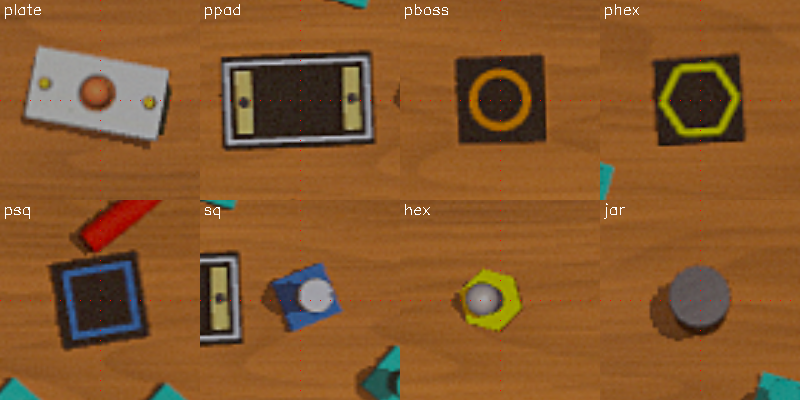

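View pics/os.png

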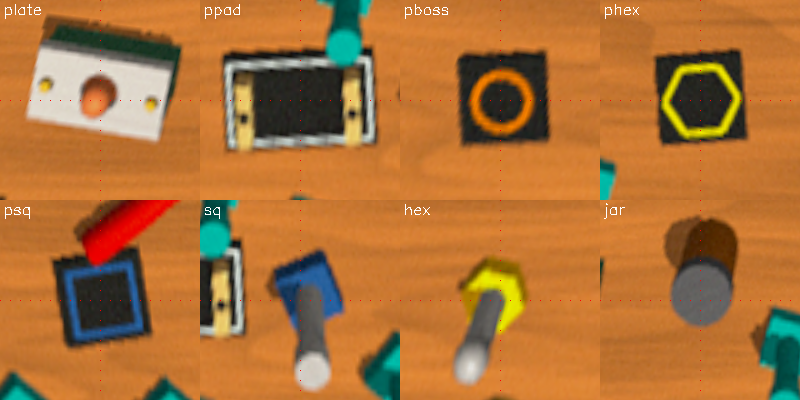

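Both rectified strips agree to about 2 mm. All pads, the plate, both stakes and the jar appear as named, centred near the crosshairs. Next I fit them numerically.

```bash
cat >> h.py <<'E'
def fit(n,im,z,c,cond,half=0.075,s=0.0003,ret='rect'):
    o=ortho(n,im,z,c,half,s); hsv=cv2.cvtColor(o,cv2.COLOR_RGB2HSV).astype(int)
    m=cond(*[hsv[...,i] for i in range(3)]).astype(np.uint8)
    k,l,st,ce=cv2.connectedComponentsWithStats(m)
    i=1+np.argmax(st[1:,4]); p=np.argwhere(l==i)[:,::-1].astype(np.float32)
    h=cv2.convexHull(p); (x,y),(w,hh),a=cv2.minAreaRect(h)
    cc,r=cv2.minEnclosingCircle(h); M=cv2.moments(h); mc=(M['m10']/M['m00'],M['m01']/M['m00'])
    wd=lambda q:np.round([c[0]+half-q[1]*s,c[1]+half-q[0]*s],4)
    # image angle (col,row)->(−y,−x): world yaw of the image x direction = -90deg, turning cw in image = cw seen from above
    return dict(rect=wd((x,y)),size=np.round([w*s,hh*s],4),ang=round(-a,1),mom=wd(mc),circ=round(2*r*s,4))
E
cat > m.py <<'E'
from h import *
A=lambda lo,hi,S=90,V=60:(lambda h,s,v:(h>=lo)&(h<=hi)&(s>S)&(v>V))
white=lambda h,s,v:(s<60)&(v>110)
gray=lambda h,s,v:(s<60)&(v>80)
T={'plate':(.046,(.63,.177),white,.09),'ppad':(.006,(.4587,-.0217),white,.09),'pboss':(.006,(.4627,.3232),A(8,19,170,140),.03),
'phex':(.006,(.6477,-.1714),A(24,35,120,100),.05),'psq':(.006,(.4873,-.3063),A(100,125,90,50),.035),
'sqb':(.014,(.46,-.145),A(100,125,90,40),.04),'hexb':(.014,(.456,.152),A(24,35,150,100),.04),
'sqh':(.08,(.4586,-.1402),gray,.03),'hexh':(.065,(.4558,.1558),gray,.03)}
E
python3 - <<'E'
from m import *
for k,(z,c,f,h) in T.items():
    for n in('top','scene'):
        print(k,n,*fit(n,np.load(n+'0.npz')['im'],z,c,f,h).values())
E
```

```text
plate top [0.6354 0.1803] [0.1218 0.0657] -10.1 [0.6354 0.1801] 0.1346
plate scene [0.6369 0.1774] [0.1217 0.0673] -10.4 [0.6369 0.1775] 0.1349
ppad top [ 0.4585 -0.0196] [0.0746 0.132 ] -87.6 [ 0.4585 -0.0194] 0.1488
ppad scene [0.4763 0.0143] [0.0632 0.1201] -50.2 [0.4674 0.0104] 0.1203
pboss top [0.4632 0.3233] [0.0537 0.0543] -90.0 [0.4632 0.3235] 0.0555
pboss scene [0.4615 0.322 ] [0.057 0.057] -90.0 [0.4615 0.322 ] 0.0587
phex top [ 0.6484 -0.1704] [0.0655 0.0715] -25.9 [ 0.6485 -0.1705] 0.0733
phex scene [ 0.6476 -0.1724] [0.067  0.0743] -26.1 [ 0.6475 -0.1723] 0.0744
psq top [ 0.4876 -0.3071] [0.0637 0.0642] -81.4 [ 0.4877 -0.307 ] 0.0872
psq scene [ 0.4869 -0.3084] [0.0676 0.066 ] -82.0 [ 0.4874 -0.3082] 0.0887
sqb top [ 0.4618 -0.1455] [0.0476 0.0483] -67.7 [ 0.4618 -0.1456] 0.0656
sqb scene [ 0.4672 -0.1478] [0.0566 0.0497] -67.3 [ 0.4675 -0.1477] 0.0696
hexb top [0.4558 0.1637] [0.0562 0.0518] -15.2 [0.4561 0.1641] 0.0582
hexb scene [0.461 0.156] [0.0571 0.0435] -55.6 [0.4594 0.1586] 0.0606
sqh top [ 0.4618 -0.1462] [0.03   0.0319] -65.8 [ 0.462  -0.1468] 0.0344
sqh scene [ 0.4686 -0.1482] [0.0399 0.0273] -90.0 [ 0.4686 -0.1482] 0.0416
hexh top [0.456  0.1648] [0.0255 0.0276] -90.0 [0.4561 0.1647] 0.0282
hexh scene [0.4623 0.1603] [0.0251 0.0559] -18.4 [0.4611 0.1604] 0.0569
```

```bash
cat > go.py <<'E'
import sys
from h import *
def pose():
    s=env.get_state(); R=cv2.Rodrigues(np.array(s['ee_rot']))[0]; return s,np.array(s['eef_pos']),R
def plan(x,y,z,yaw_close):
    "yaw_close: world yaw (deg) of closing line; prints turn about tool z then shift after the turn (cm)"
    s,p,R=pose(); cy=np.degrees(np.arctan2(R[1,1],R[0,1]))
    dw=(yaw_close-cy+90)%180-90
    Rn=cv2.Rodrigues(np.array([0,0,np.radians(dw)]))[0]@R
    sh=Rn.T@(np.array([x,y,z])-p)*100
    lev=R.T@np.cross(R[:,2],[0,0,-1])
    print('t',round(s['clock'],2),'pos',p.round(4),'close',round(cy,1),'turn',round(-np.radians(dw),3),'shift cm',sh.round(2),'level',lev.round(4),'F',np.round(s['wrist_force'],1),'gap',round(s['finger_gap'],4),'grip',round(s['grip_force'],1),'q',np.round(s['joint_positions'],2))
if __name__=='__main__': plan(*map(float,sys.argv[1:5]))
E
python3 go.py .636 .179 .20 -10.2
python3 - <<'E'
from h import *
W=cloud('top',np.load('top0.npz')['d'])
for k,(u,v) in dict(a=(275,155),b=(339,229),c=(391,231),d=(261,246)).items():
    w=W[v-14:v+15,u-14:u+15].reshape(-1,3);w=w[~np.isnan(w[:,0])]; t=w[w[:,2]>.05]; print(k,t.mean(0).round(3),np.percentile(w[:,2],99).round(3))
E
```

```text
t 0.1 pos [ 0.1982 -0.5923  0.2912] close -71.5 turn -1.07 shift cm [83.66 29.45  9.09] level [-0.0018 -0.0002 -0.    ] F [ 0.1  0.2 -0.2] gap 0.0875 grip 0.0 q [-1.37  0.22  1.53  0.    1.39 -0.13]
a [ 0.57  -0.064  0.08 ] 0.083
b [ 0.385 -0.227  0.079] 0.084
c [ 0.38  -0.364  0.079] 0.085
d [ 0.339 -0.03   0.08 ] 0.084
```

>>> {"api": "step_arm", "payload": {
  "increments": [0, 0, 0, 0, 0, -0.107, -1, 0, 0, 0, 0, 0, -0.107, -1, 0, 0, 0, 0, 0, -0.107, -1, 0, 0, 0, 0, 0, -0.107, -1, 0, 0, 0, 0, 0, -0.107, -1, 0, 0, 0, 0, 0, -0.107, -1, 0, 0, 0, 0, 0, -0.107, -1, 0, 0, 0, 0, 0, -0.107, -1, 0, 0, 0, 0, 0, -0.107, -1, 0, 0, 0, 0, 0, -0.107, -1]
}}

```text
clock: 0.93
eef_pos: [0.1982, -0.5924, 0.2916]
ee_rot: [-2.404, -2.021, -0.001]
wrist_force: [1.0, -0.3, 0.9]
finger_gap: 0.0871
grip_force: 0.0
```

>>> {"api": "step_arm", "payload": {
  "increments": [2.8, 0.98, 0.3, 0, 0, 0, -1, 2.8, 0.98, 0.3, 0, 0, 0, -1, 2.8, 0.98, 0.3, 0, 0, 0, -1, 2.8, 0.98, 0.3, 0, 0, 0, -1, 2.8, 0.98, 0.3, 0, 0, 0, -1, 2.8, 0.98, 0.3, 0, 0, 0, -1, 2.8, 0.98, 0.3, 0, 0, 0, -1, 2.8, 0.98, 0.3, 0, 0, 0, -1, 2.8, 0.98, 0.3, 0, 0, 0, -1, 2.8, 0.98, 0.3, 0, 0, 0, -1, 2.8, 0.98, 0.3, 0, 0, 0, -1, 2.8, 0.98, 0.3, 0, 0, 0, -1]
}}

```text
clock: 1.93
eef_pos: [0.3738, -0.2813, 0.2558]
ee_rot: [-2.41, -2.015, -0.0]
wrist_force: [0.9, -0.3, -0.4]
finger_gap: 0.087
grip_force: 0.0
```

>>> {"api": "step_arm", "payload": {
  "increments": [2.8, 0.98, 0.3, 0, 0, 0, -1, 2.8, 0.98, 0.3, 0, 0, 0, -1, 2.8, 0.98, 0.3, 0, 0, 0, -1, 2.8, 0.98, 0.3, 0, 0, 0, -1, 2.8, 0.98, 0.3, 0, 0, 0, -1, 2.8, 0.98, 0.3, 0, 0, 0, -1, 2.8, 0.98, 0.3, 0, 0, 0, -1, 2.8, 0.98, 0.3, 0, 0, 0, -1, 2.8, 0.98, 0.3, 0, 0, 0, -1, 2.8, 0.98, 0.3, 0, 0, 0, -1, 2.8, 0.98, 0.3, 0, 0, 0, -1, 2.8, 0.98, 0.3, 0, 0, 0, -1]
}}

```text
clock: 2.93
eef_pos: [0.549, 0.0285, 0.2197]
ee_rot: [-2.41, -2.015, 0.001]
wrist_force: [0.4, -0.5, 0.4]
finger_gap: 0.0871
grip_force: 0.0
```

```bash
python3 go.py .636 .179 .14 -10.2
```

```text
t 2.93 pos [0.549  0.0285 0.2197] close -10.2 turn 0.0 shift cm [16.35  5.91  7.96] level [-0.0007  0.0001 -0.    ] F [ 0.4 -0.5  0.4] gap 0.0871 grip 0.0 q [-0.09  0.11  1.8  -0.    1.24  0.09]
```

>>> {"api": "step_arm", "payload": {
  "increments": [2.04, 0.74, 0.7, 0, 0, 0, -1, 2.04, 0.74, 0.7, 0, 0, 0, -1, 2.04, 0.74, 0.7, 0, 0, 0, -1, 2.04, 0.74, 0.7, 0, 0, 0, -1, 2.04, 0.74, 0.7, 0, 0, 0, -1, 2.04, 0.74, 0.7, 0, 0, 0, -1, 2.04, 0.74, 0.7, 0, 0, 0, -1, 2.04, 0.74, 0.7, 0, 0, 0, -1, 0, 0, 0, 0, 0, 0, -1]
}}

```text
clock: 3.68
eef_pos: [0.6358, 0.1801, 0.1619]
ee_rot: [-2.406, -2.016, 0.002]
wrist_force: [-0.9, -1.2, -0.7]
finger_gap: 0.0869
grip_force: 0.0
```

```bash
python3 go.py .636 .179 .101 -10.2; python3 -c "
from h import *
im,d=grab('scene','s1'); cv2.imwrite('pics/s1c.png',cv2.resize(im[150:270,260:400,::-1],None,fx=4,fy=4))"
```

```text
t 3.68 pos [0.6358 0.1801 0.1619] close -10.1 turn 0.002 shift cm [-0.1   0.05  6.09] level [-0.0023 -0.0005 -0.    ] F [-0.9 -1.2 -0.7] gap 0.0869 grip 0.0 q [0.16 0.42 1.53 0.   1.19 0.33]
```

View pics/s1c.png

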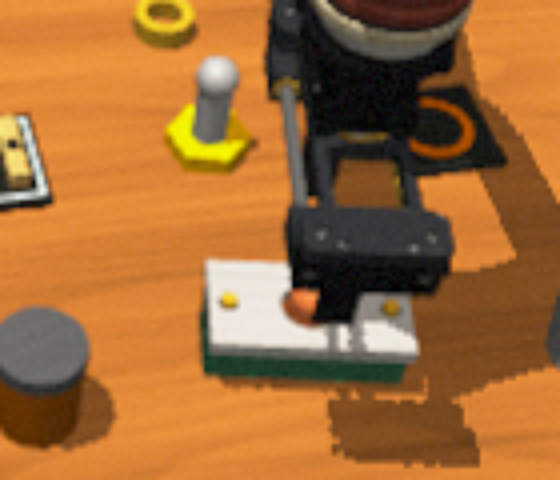

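The gripper hangs above the plate, with the near finger in front of the boss at about crop (340,290). The plate, jar and stakes are undisturbed. I'll lower around the plate and close gently.

>>> {"api": "step_arm", "payload": {
  "increments": [-0.1, 0.05, 0.9, 0, 0, 0, -1, 0, 0, 0.9, 0, 0, 0, -1, 0, 0, 0.9, 0, 0, 0, -1, 0, 0, 0.9, 0, 0, 0, -1, 0, 0, 0.9, 0, 0, 0, -1, 0, 0, 0.8, 0, 0, 0, -1, 0, 0, 0.5, 0, 0, 0, -1, 0, 0, 0.3, 0, 0, 0, -1, 0, 0, 0, 0, 0, 0, -1, 0, 0, 0, 0, 0, 0, -1]
}}

```text
clock: 4.57
eef_pos: [0.6363, 0.1761, 0.1033]
ee_rot: [2.41, 2.015, 0.0]
wrist_force: [-0.4, -0.7, 0.0]
finger_gap: 0.0873
grip_force: 0.0
```

>>> {"api": "step_arm", "payload": {
  "increments": [0, 0, 0, 0, 0, 0, -0.65, 0, 0, 0, 0, 0, 0, -0.6, 0, 0, 0, 0, 0, 0, -0.56, 0, 0, 0, 0, 0, 0, -0.54, 0, 0, 0, 0, 0, 0, -0.53, 0, 0, 0, 0, 0, 0, -0.52, 0, 0, 0, 0, 0, 0, -0.52]
}}

```text
clock: 5.15
eef_pos: [0.6362, 0.1761, 0.1033]
ee_rot: [2.41, 2.015, 0.0]
wrist_force: [0.7, -0.3, -0.1]
finger_gap: 0.0667
grip_force: 0.0
```

```bash
python3 go.py .636 .179 .101 -10.2
```

```text
t 5.15 pos [0.6362 0.1761 0.1033] close -10.2 turn 0.0 shift cm [ 0.28 -0.07  0.23] level [ 0.0001 -0.     -0.    ] F [ 0.7 -0.3 -0.1] gap 0.0667 grip 0.0 q [0.15 0.49 1.56 0.   1.09 0.33]
```

>>> {"api": "step_arm", "payload": {
  "increments": [0.28, -0.03, 0.22, 0, 0, 0, -0.52, 0, 0, 0, 0, 0, 0, -0.51, 0, 0, 0, 0, 0, 0, -0.5, 0, 0, 0, 0, 0, 0, -0.5]
}}

```text
clock: 5.48
eef_pos: [0.6363, 0.179, 0.1009]
ee_rot: [-2.41, -2.015, 0.0]
wrist_force: [-0.5, -0.9, -0.5]
finger_gap: 0.0653
grip_force: 0.0
```

>>> {"api": "step_arm", "payload": {
  "increments": [0, 0, 0, 0, 0, 0, -0.49, 0, 0, 0, 0, 0, 0, -0.49]
}}

```text
clock: 5.65
eef_pos: [0.6364, 0.1789, 0.101]
ee_rot: [2.41, 2.015, 0.0]
wrist_force: [-0.2, -0.1, 0.6]
finger_gap: 0.0647
grip_force: 0.0
```

>>> {"api": "step_arm", "payload": {
  "increments": [0, 0, 0, 0, 0, 0, -0.48, 0, 0, 0, 0, 0, 0, -0.48]
}}

```text
clock: 5.82
eef_pos: [0.6364, 0.1789, 0.1011]
ee_rot: [2.41, 2.015, 0.0]
wrist_force: [-0.5, -0.0, 0.1]
finger_gap: 0.0646
grip_force: 0.0
```

>>> {"api": "step_arm", "payload": {
  "increments": [0, 0, 0, 0, 0, 0, -0.47, 0, 0, 0, 0, 0, 0, -0.47]
}}

```text
clock: 5.98
eef_pos: [0.6366, 0.1788, 0.1011]
ee_rot: [2.41, 2.015, 0.001]
wrist_force: [1.0, -0.2, 0.1]
finger_gap: 0.0642
grip_force: 0.5
```

>>> {"api": "step_arm", "payload": {
  "increments": [0, 0, 0, 0, 0, 0, -0.4, 0, 0, 0, 0, 0, 0, 0, 0, 0, 0, 0, 0, 0, 1, 0, 0, 0, 0, 0, 0, 1]
}}

```text
clock: 6.32
eef_pos: [0.6365, 0.1789, 0.1011]
ee_rot: [2.41, 2.015, 0.0]
wrist_force: [1.2, -0.9, -0.4]
finger_gap: 0.0635
grip_force: 30.0
```

>>> {"api": "step_arm", "payload": {
  "increments": [0, 0, -0.2, 0, 0, 0, 1, 0, 0, -0.2, 0, 0, 0, 1, 0, 0, -0.3, 0, 0, 0, 1, 0, 0, -0.3, 0, 0, 0, 1, 0, 0, 0, 0, 0, 0, 1]
}}

```text
clock: 6.73
eef_pos: [0.6366, 0.179, 0.1119]
ee_rot: [2.41, 2.015, 0.001]
wrist_force: [-0.1, -0.3, -2.2]
finger_gap: 0.0634
grip_force: 30.0
```

```bash
python3 go.py .636 .179 .20 -10.2
```

```text
t 6.73 pos [0.6366 0.179  0.1119] close -10.2 turn 0.0 shift cm [-0.01 -0.06 -8.81] level [ 0.0006 -0.0003  0.    ] F [-0.1 -0.3 -2.2] gap 0.0634 grip 30.0 q [0.15 0.48 1.55 0.   1.11 0.33]
```

Weight is on the wrist (about 2 N) with no side force, so I continue up.

>>> {"api": "step_arm", "payload": {
  "increments": [0, 0, -0.5, 0, 0, 0, 1, 0, 0, -1, 0, 0, 0, 1, 0, 0, -1.2, 0, 0, 0, 1, 0, 0, -1.5, 0, 0, 0, 1, 0, 0, -1.5, 0, 0, 0, 1, 0, 0, -1.5, 0, 0, 0, 1, 0, 0, -1.2, 0, 0, 0, 1, 0, 0, -0.8, 0, 0, 0, 1, 0, 0, 0, 0, 0, 0, 1, 0, 0, 0, 0, 0, 0, 1]
}}

```text
clock: 7.57
eef_pos: [0.6367, 0.1789, 0.2039]
ee_rot: [2.41, 2.015, 0.002]
wrist_force: [-0.1, -0.4, -2.2]
finger_gap: 0.0637
grip_force: 30.0
```

```bash
python3 -c "
from m import *
for n in('top','scene'):
    im,d=grab(n,n+'2')
    cv2.imwrite(f'pics/{n}2c.png',cv2.resize(im[90:220,110:300,::-1] if n=='top' else im[120:270,200:400,::-1],(400,300)))
a=np.hstack([cv2.imread(f'pics/{n}2c.png') for n in('top','scene')]);cv2.imwrite('pics/c2.png',a)
"; python3 go.py .458 -.0205 .15 -87.6;python3 go.py .458 -.0205 .15 2.4
```

```text
t 7.67 pos [0.6358 0.1788 0.202 ] close -10.2 turn 1.351 shift cm [-18.6   19.18   5.18] level [-0.0016  0.0006  0.    ] F [-0.1  0.3 -1.9] gap 0.0634 grip 30.0 q [0.15 0.38 1.51 0.   1.26 0.33]
t 7.67 pos [0.6358 0.1788 0.202 ] close -10.2 turn -0.22 shift cm [-19.17 -18.59   5.24] level [-0.0016  0.0006  0.    ] F [-0.1  0.3 -1.9] gap 0.0634 grip 30.0 q [0.15 0.38 1.51 0.   1.26 0.33]
```

View pics/c2.png

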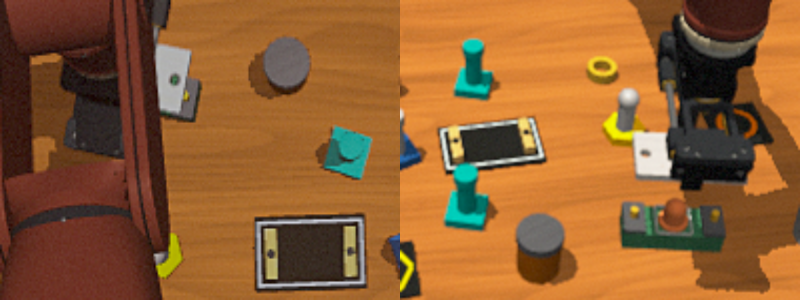

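The plate is clear and level, the boss stays on the die, and the pad is free. Now I turn and carry it.

>>> {"api": "step_arm", "payload": {
  "increments": [0, 0, 0, 0, 0, -0.055, 1, 0, 0, 0, 0, 0, -0.055, 1, 0, 0, 0, 0, 0, -0.055, 1, 0, 0, 0, 0, 0, -0.055, 1, -1, -1, 0, 0, 0, 0, 1, -1.6, -1.6, 0, 0, 0, 0, 1, -1.9, -1.9, 0, 0, 0, 0, 1, -1.9, -1.9, 0, 0, 0, 0, 1, -1.9, -1.9, 0, 0, 0, 0, 1, -1.9, -1.9, 0, 0, 0, 0, 1, -1.9, -1.9, 0, 0, 0, 0, 1, -1.9, -1.9, 0, 0, 0, 0, 1]
}}

```text
clock: 8.67
eef_pos: [0.5007, 0.0324, 0.2017]
ee_rot: [-2.173, -2.267, 0.002]
wrist_force: [-0.3, -0.4, -2.3]
finger_gap: 0.0638
grip_force: 30.0
```

>>> {"api": "step_arm", "payload": {
  "increments": [-1.9, -1.9, 0.8, 0, 0, 0, 1, -1.9, -1.7, 0.8, 0, 0, 0, 1, -1.4, -1.2, 1.2, 0, 0, 0, 1, -0.8, -0.6, 1.2, 0, 0, 0, 1, 0, 0, 1, 0, 0, 0, 1, 0, 0, 0, 0, 0, 0, 1, 0, 0, 0, 0, 0, 0, 1, 0, 0, 0, 0, 0, 0, 1]
}}

```text
clock: 9.33
eef_pos: [0.4516, -0.0286, 0.1533]
ee_rot: [2.173, 2.268, 0.001]
wrist_force: [-0.1, -0.1, -3.0]
finger_gap: 0.0636
grip_force: 30.0
```

```bash
python3 go.py .459 -.0207 .085 2.4; python3 -c "
from m import *
z,c,f,h=T['ppad']
for n in('scene',):
    im,d=grab(n,n+'3'); cv2.imwrite('pics/c3.png',cv2.resize(im[100:250,170:330,::-1],None,fx=4,fy=4))"
```

```text
t 9.33 pos [ 0.4516 -0.0286  0.1533] close 2.4 turn 0.001 shift cm [0.76 0.77 6.83] level [ 0.0004 -0.0002 -0.    ] F [-0.1 -0.1 -3. ] gap 0.0636 grip 30.0 q [-0.24 -0.04  2.09  0.    1.1  -0.28]
```

View pics/c3.png

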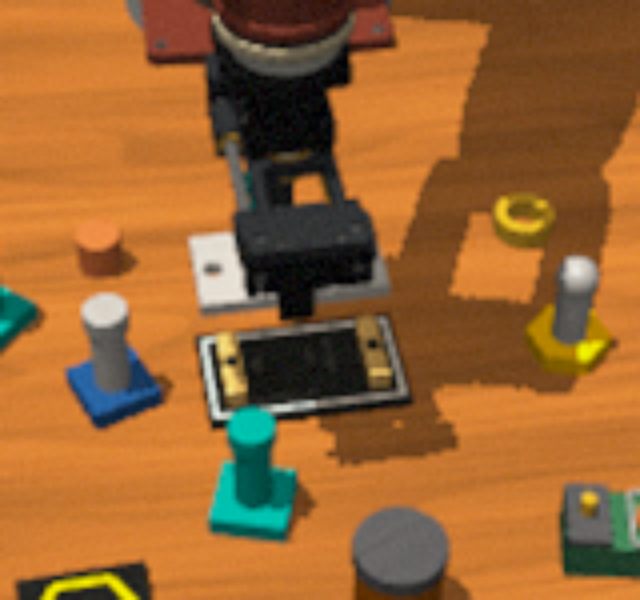

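The plate is level in the grip, about 1 cm short of the pad centre in both axes. I shift it and lower.

>>> {"api": "step_arm", "payload": {
  "increments": [0.4, 0.4, 0, 0, 0, 0, 1, 0.36, 0.37, 0.6, 0, 0, 0, 1, 0, 0, 1, 0, 0, 0, 1, 0, 0, 1, 0, 0, 0, 1, 0, 0, 1, 0, 0, 0, 1, 0, 0, 1, 0, 0, 0, 1, 0, 0, 0.9, 0, 0, 0, 1, 0, 0, 0.5, 0, 0, 0, 1, 0, 0, 0, 0, 0, 0, 1, 0, 0, 0, 0, 0, 0, 1]
}}

```text
clock: 10.22
eef_pos: [0.4581, -0.0212, 0.0926]
ee_rot: [-2.174, -2.267, 0.001]
wrist_force: [0.4, -0.8, -2.1]
finger_gap: 0.0636
grip_force: 30.0
```

```bash
python3 go.py .459 -.0207 .085 2.4
```

```text
t 10.22 pos [ 0.4581 -0.0212  0.0926] close 2.4 turn -0.0 shift cm [0.05 0.09 0.76] level [-0.0009 -0.0003  0.    ] F [ 0.4 -0.8 -2.1] gap 0.0636 grip 30.0 q [-0.22  0.08  2.1   0.    0.96 -0.26]
```

>>> {"api": "step_arm", "payload": {
  "increments": [0.05, 0.09, 0.3, 0, 0, 0, 1, 0, 0, 0.2, 0, 0, 0, 1, 0, 0, 0.1, 0, 0, 0, 1, 0, 0, 0.1, 0, 0, 0, 1, 0, 0, 0.05, 0, 0, 0, 1, 0, 0, 0, 0, 0, 0, 1, 0, 0, 0, 0, 0, 0, 1]
}}

```text
clock: 10.8
eef_pos: [0.4593, -0.0206, 0.0857]
ee_rot: [2.174, 2.267, 0.0]
wrist_force: [-0.3, -0.0, -2.2]
finger_gap: 0.0636
grip_force: 30.0
```

```bash
python3 go.py .459 -.0207 .085 2.4
```

```text
t 10.8 pos [ 0.4593 -0.0206  0.0857] close 2.4 turn 0.0 shift cm [-0.   -0.03  0.07] level [0.0002 0.     0.    ] F [-0.3 -0.  -2.2] gap 0.0636 grip 30.0 q [-0.22  0.09  2.1   0.    0.95 -0.26]
```

>>> {"api": "step_arm", "payload": {
  "increments": [0, 0, 0.05, 0, 0, 0, 1, 0, 0, 0.03, 0, 0, 0, 1, 0, 0, 0, 0, 0, 0, 1]
}}

```text
clock: 11.05
eef_pos: [0.4594, -0.0206, 0.085]
ee_rot: [2.174, 2.268, 0.0]
wrist_force: [-1.8, 0.1, 1.8]
finger_gap: 0.0636
grip_force: 30.0
```

>>> {"api": "step_arm", "payload": {
  "increments": [0, 0, 0.03, 0, 0, 0, 1, 0, 0, 0, 0, 0, 0, 1]
}}

```text
clock: 11.22
eef_pos: [0.4594, -0.0207, 0.085]
ee_rot: [2.174, 2.268, -0.0]
wrist_force: [-3.6, 0.4, 4.8]
finger_gap: 0.0639
grip_force: 30.0
```

Rests are carrying the plate. I release it and rise.

>>> {"api": "step_arm", "payload": {
  "increments": [0, 0, 0, 0, 0, 0, 0, 0, 0, 0, 0, 0, 0, -0.5, 0, 0, 0, 0, 0, 0, -0.7, 0, 0, 0, 0, 0, 0, -0.9, 0, 0, 0, 0, 0, 0, -1, 0, 0, -0.5, 0, 0, 0, -1, 0, 0, -1.5, 0, 0, 0, -1, 0, 0, -2.5, 0, 0, 0, -1, 0, 0, -2.5, 0, 0, 0, -1, 0, 0, -2.5, 0, 0, 0, -1, 0, 0, -1, 0, 0, 0, -1, 0, 0, 0, 0, 0, 0, -1]
}}

```text
clock: 12.22
eef_pos: [0.4611, -0.021, 0.1925]
ee_rot: [2.171, 2.264, 0.005]
wrist_force: [1.1, 0.1, 0.3]
finger_gap: 0.0869
grip_force: 0.0
```

```bash
python3 go.py .636 .179 .16 -10.2
```

```text
t 12.22 pos [ 0.4611 -0.021   0.1925] close 2.4 turn 0.22 shift cm [22.79 13.65  3.29] level [0.006  0.0015 0.    ] F [1.1 0.1 0.3] gap 0.0869 grip 0.0 q [-0.22 -0.08  2.04  0.    1.18 -0.26]
```

>>> {"api": "step_arm", "payload": {
  "increments": [0, 0, 0, 0, 0, 0.11, -1, 0, 0, 0, 0, 0, 0.11, -1, 2.28, 1.365, 0, 0, 0, 0, -1, 2.28, 1.365, 0, 0, 0, 0, -1, 2.28, 1.365, 0, 0, 0, 0, -1, 2.28, 1.365, 0, 0, 0, 0, -1, 2.28, 1.365, 0, 0, 0, 0, -1, 2.28, 1.365, 0, 0, 0, 0, -1, 2.28, 1.365, 0, 0, 0, 0, -1, 2.28, 1.365, 0, 0, 0, 0, -1, 2.28, 1.365, 0.5, 0, 0, 0, -1, 2.28, 1.365, 0.8, 0, 0, 0, -1]
}}

```text
clock: 13.22
eef_pos: [0.6343, 0.1807, 0.1747]
ee_rot: [-2.41, -2.015, 0.001]
wrist_force: [0.6, -0.1, 0.4]
finger_gap: 0.0873
grip_force: 0.0
```

>>> {"api": "step_arm", "payload": {
  "increments": [0, 0, 1, 0, 0, 0, -1, 0, 0, 1, 0, 0, 0, -1, 0, 0, 0, 0, 0, 0, -1, 0, 0, 0, 0, 0, 0, -1]
}}

```text
clock: 13.55
eef_pos: [0.6321, 0.1786, 0.154]
ee_rot: [-2.409, -2.013, 0.006]
wrist_force: [-0.1, -0.2, -0.6]
finger_gap: 0.087
grip_force: 0.0
```

```bash
python3 go.py .636 .179 .107 -10.2; python3 -c "
from m import *
for n in('top','scene'):
    im,d=grab(n,n+'4')
    z,c,f,h=T['ppad']; print(n,'plate on pad',*fit(n,im,.030,c,f,h).values())
    print(n,'boss',*fit(n,im,.054,(.636,.179),A(0,12,100,60),.03).values())
o=np.hstack([ortho(n,np.load(n+'4.npz')['im'],.03,(.459,-.0207),.09,.00045) for n in('top','scene')]); cv2.imwrite('pics/c4.png',o[:,:,::-1])"
```

```text
t 13.55 pos [0.6321 0.1786 0.154 ] close -10.2 turn -0.001 shift cm [0.11 0.4  4.7 ] level [-0.0043  0.0017 -0.    ] F [-0.1 -0.2 -0.6] gap 0.087 grip 0.0 q [ 0.16  0.42  1.55 -0.    1.18  0.33]
top plate on pad [ 0.4582 -0.0193] [0.0738 0.13  ] -87.7 [ 0.4581 -0.0191] 0.1475
top boss [0.6361 0.1874] [0.0625 0.0317] -85.3 [0.6363 0.1873] 0.0699
scene plate on pad [ 0.4723 -0.0243] [0.0926 0.1299] -87.7 [ 0.4672 -0.0278] 0.1535
scene boss [0.6484 0.1704] [0.0371 0.0265] -83.2 [0.6497 0.1707] 0.0387
```

View pics/c4.png

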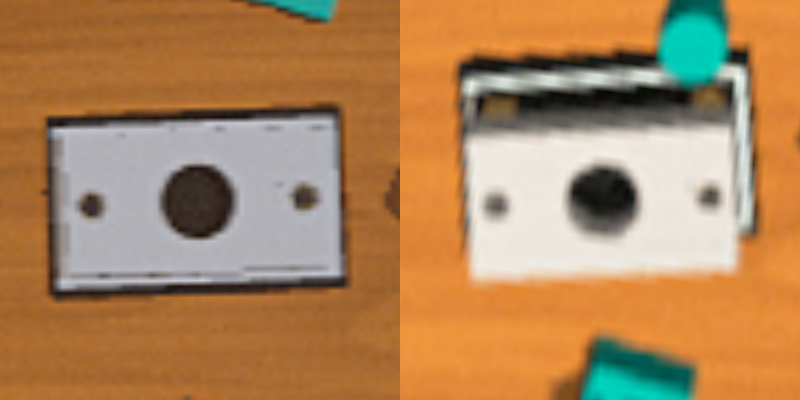

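The plate lies centred on its pad: the window is at (198,201) in the rectified top view, within about 0.5 mm of the pad centre. Next the boss.

>>> {"api": "step_arm", "payload": {
  "increments": [0.05, 0.33, 0.3, 0, 0, 0, -1, 0, 0, 0.9, 0, 0, 0, -1, 0, 0, 0.9, 0, 0, 0, -1, 0, 0, 0.9, 0, 0, 0, -1, 0, 0, 0.9, 0, 0, 0, -0.7, 0, 0, 0.7, 0, 0, 0, -0.4, 0, 0, 0, 0, 0, 0, -0.1, 0, 0, 0, 0, 0, 0, 0.1, 0, 0, 0, 0, 0, 0, 0.2, 0, 0, 0, 0, 0, 0, 0.25, 0, 0, 0, 0, 0, 0, 0.25]
}}

```text
clock: 14.57
eef_pos: [0.6378, 0.1796, 0.1112]
ee_rot: [2.41, 2.015, 0.002]
wrist_force: [0.3, 0.1, 0.0]
finger_gap: 0.0484
grip_force: 0.0
```

```bash
python3 go.py .636 .179 .107 -10.2
```

```text
t 14.57 pos [0.6378 0.1796 0.1112] close -10.2 turn 0.0 shift cm [-0.09 -0.16  0.42] level [ 0.0012 -0.0004 -0.    ] F [0.3 0.1 0. ] gap 0.0484 grip 0.0 q [0.16 0.48 1.55 0.   1.11 0.33]
```

>>> {"api": "step_arm", "payload": {
  "increments": [-0.09, -0.14, 0.2, 0, 0, 0, 0.25, 0, 0, 0.2, 0, 0, 0, 0.25, 0, 0, 0, 0, 0, 0, 0.3, 0, 0, 0, 0, 0, 0, 0.35, 0, 0, 0, 0, 0, 0, 0.37, 0, 0, 0, 0, 0, 0, 0.37]
}}

```text
clock: 15.07
eef_pos: [0.6358, 0.1789, 0.1065]
ee_rot: [2.41, 2.015, 0.0]
wrist_force: [0.1, 0.6, -0.6]
finger_gap: 0.0281
grip_force: 0.0
```

>>> {"api": "step_arm", "payload": {
  "increments": [0, 0, 0, 0, 0, 0, 0.39, 0, 0, 0, 0, 0, 0, 0.4, 0, 0, 0, 0, 0, 0, 0.41, 0, 0, 0, 0, 0, 0, 0.41]
}}

```text
clock: 15.4
eef_pos: [0.6359, 0.1789, 0.1065]
ee_rot: [2.41, 2.015, 0.0]
wrist_force: [-0.1, 0.4, 0.0]
finger_gap: 0.026
grip_force: 1.9
```

```bash
python3 go.py .636 .179 .107 -10.2
```

```text
t 15.4 pos [0.6359 0.1789 0.1065] close -10.2 turn -0.0 shift cm [ 0.02  0.01 -0.05] level [ 0.0002 -0.0001  0.    ] F [-0.1  0.4  0. ] gap 0.026 grip 1.9 q [ 0.15  0.48  1.56 -0.    1.1   0.33]
```

>>> {"api": "step_arm", "payload": {
  "increments": [0, 0, 0, 0, 0, 0, 1, 0, 0, 0, 0, 0, 0, 1, 0, 0, 0, 0, 0, 0, 1, 0, 0, -0.3, 0, 0, 0, 1, 0, 0, -0.5, 0, 0, 0, 1, 0, 0, -1, 0, 0, 0, 1, 0, 0, -1.5, 0, 0, 0, 1, 0, 0, -2, 0, 0, 0, 1, 0, 0, -2, 0, 0, 0, 1, 0, 0, -1, 0, 0, 0, 1, 0, 0, 0, 0, 0, 0, 1, 0, 0, 0, 0, 0, 0, 1]
}}

```text
clock: 16.4
eef_pos: [0.6362, 0.179, 0.1908]
ee_rot: [2.409, 2.015, 0.003]
wrist_force: [-0.4, -0.6, -0.7]
finger_gap: 0.0251
grip_force: 30.0
```

```bash
python3 go.py .4624 .3229 .15 -10.2
```

```text
t 16.4 pos [0.6362 0.179  0.1908] close -10.2 turn 0.0 shift cm [ 11.08 -19.67   4.04] level [ 0.0022 -0.0008  0.    ] F [-0.4 -0.6 -0.7] gap 0.0251 grip 30.0 q [ 0.16  0.39  1.52 -0.    1.24  0.33]
```

>>> {"api": "step_arm", "payload": {
  "increments": [0.9, -1.6, 0, 0, 0, 0, 1, 1.2, -2.2, 0, 0, 0, 0, 1, 1.3, -2.3, 0, 0, 0, 0, 1, 1.3, -2.3, 0, 0, 0, 0, 1, 1.3, -2.3, 0, 0, 0, 0, 1, 1.3, -2.3, 0, 0, 0, 0, 1, 1.3, -2.3, 0.5, 0, 0, 0, 1, 1.2, -2.1, 1, 0, 0, 0, 1, 0.8, -1.5, 1, 0, 0, 0, 1, 0.48, -0.77, 1, 0, 0, 0, 1, 0, 0, 0.5, 0, 0, 0, 1, 0, 0, 0, 0, 0, 0, 1]
}}

```text
clock: 17.4
eef_pos: [0.4606, 0.322, 0.147]
ee_rot: [-2.409, -2.016, 0.006]
wrist_force: [-0.1, 0.4, -1.6]
finger_gap: 0.0251
grip_force: 30.0
```

>>> {"api": "step_arm", "payload": {
  "increments": [0, 0, 0, 0, 0, 0, 1, 0, 0, 0, 0, 0, 0, 1]
}}

```text
clock: 17.57
eef_pos: [0.463, 0.3222, 0.1498]
ee_rot: [2.411, 2.013, 0.001]
wrist_force: [-0.5, -0.3, -0.7]
finger_gap: 0.0257
grip_force: 30.0
```

```bash
python3 go.py .4624 .3229 .0825 -10.2; python3 -c "
from m import *
im,d=grab('scene','s5'); cv2.imwrite('pics/c5.png',cv2.resize(im[120:270,290:450,::-1],None,fx=4,fy=4))"
```

```text
t 17.57 pos [0.463  0.3222 0.1498] close -10.3 turn -0.001 shift cm [ 0.06 -0.07  6.73] level [ 0.0008 -0.0002  0.    ] F [-0.5 -0.3 -0.7] gap 0.0257 grip 30.0 q [ 0.47  0.22  1.81 -0.    1.11  0.65]
```

View pics/c5.png

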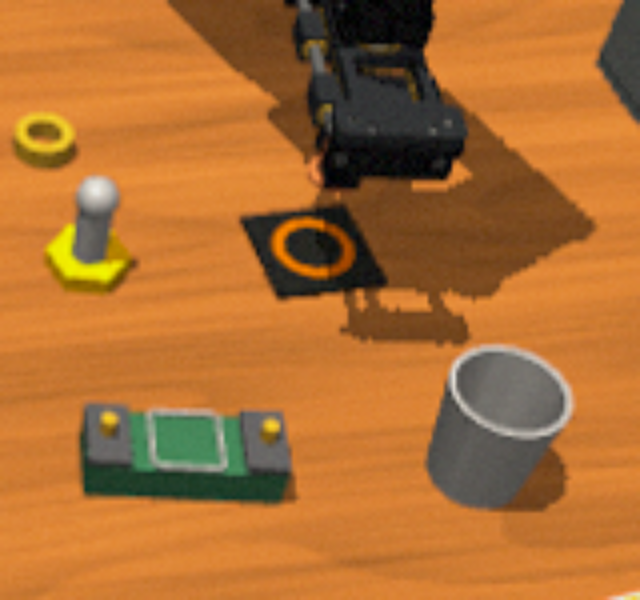

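The die is empty and the boss shows between the fingers at crop (318,170), above the orange-ring pad. I lower it.

>>> {"api": "step_arm", "payload": {
  "increments": [0.06, -0.07, 0.5, 0, 0, 0, 1, 0, 0, 1, 0, 0, 0, 1, 0, 0, 1, 0, 0, 0, 1, 0, 0, 1, 0, 0, 0, 1, 0, 0, 1, 0, 0, 0, 1, 0, 0, 0.8, 0, 0, 0, 1, 0, 0, 0.6, 0, 0, 0, 1, 0, 0, 0.4, 0, 0, 0, 1, 0, 0, 0, 0, 0, 0, 1, 0, 0, 0, 0, 0, 0, 1, 0, 0, 0, 0, 0, 0, 1]
}}

```text
clock: 18.53
eef_pos: [0.4616, 0.3237, 0.087]
ee_rot: [2.41, 2.015, 0.002]
wrist_force: [-0.0, -0.4, -1.2]
finger_gap: 0.0254
grip_force: 30.0
```

```bash
python3 go.py .4624 .3229 .0825 -10.2
```

```text
t 18.53 pos [0.4616 0.3237 0.087 ] close -10.2 turn 0.0 shift cm [-0.07  0.09  0.45] level [ 0.0008 -0.0006  0.    ] F [-0.  -0.4 -1.2] gap 0.0254 grip 30.0 q [0.47 0.31 1.83 0.   0.99 0.65]
```

>>> {"api": "step_arm", "payload": {
  "increments": [-0.07, 0.09, 0.2, 0, 0, 0, 1, 0, 0, 0.1, 0, 0, 0, 1, 0, 0, 0.08, 0, 0, 0, 1, 0, 0, 0, 0, 0, 0, 1, 0, 0, 0, 0, 0, 0, 1]
}}

```text
clock: 18.95
eef_pos: [0.4619, 0.3226, 0.0826]
ee_rot: [-2.41, -2.015, 0.0]
wrist_force: [0.6, -0.8, -0.8]
finger_gap: 0.0254
grip_force: 30.0
```

>>> {"api": "step_arm", "payload": {
  "increments": [0, 0, 0.04, 0, 0, 0, 1, 0, 0, 0.04, 0, 0, 0, 1, 0, 0, 0, 0, 0, 0, 1]
}}

```text
clock: 19.2
eef_pos: [0.462, 0.3227, 0.0825]
ee_rot: [2.41, 2.015, 0.0]
wrist_force: [-2.0, -2.1, 4.8]
finger_gap: 0.025
grip_force: 30.0
```

>>> {"api": "step_arm", "payload": {
  "increments": [0, 0, 0, 0, 0, 0, 0.3, 0, 0, 0, 0, 0, 0, 0.1, 0, 0, 0, 0, 0, 0, -0.3, 0, 0, 0, 0, 0, 0, -0.7, 0, 0, -0.3, 0, 0, 0, -1, 0, 0, -1, 0, 0, 0, -1, 0, 0, -2, 0, 0, 0, -1, 0, 0, -3, 0, 0, 0, -1, 0, 0, -3, 0, 0, 0, -1, 0, 0, -2.5, 0, 0, 0, -1, 0, 0, 0, 0, 0, 0, -1, 0, 0, 0, 0, 0, 0, -1]
}}

```text
clock: 20.2
eef_pos: [0.4633, 0.3233, 0.2029]
ee_rot: [2.409, 2.014, 0.008]
wrist_force: [0.0, -0.4, 0.3]
finger_gap: 0.0861
grip_force: 0.0
```

```bash
python3 go.py .4625 -.1465 .20 -10.2
```

```text
t 20.2 pos [0.4633 0.3233 0.2029] close -10.2 turn 0.0 shift cm [-46.25   8.24   0.17] level [ 0.0044 -0.0033  0.    ] F [ 0.  -0.4  0.3] gap 0.0861 grip 0.0 q [0.47 0.16 1.78 0.   1.21 0.65]
```

>>> {"api": "step_arm", "payload": {
  "increments": [-1.5, 0.27, 0, 0, 0, 0, -1, -2.9, 0.51, 0, 0, 0, 0, -1, -2.9, 0.51, 0, 0, 0, 0, -1, -2.9, 0.51, 0, 0, 0, 0, -1, -2.9, 0.51, 0, 0, 0, 0, -1, -2.9, 0.51, 0, 0, 0, 0, -1, -2.9, 0.51, 0, 0, 0, 0, -1, -2.9, 0.51, 0, 0, 0, 0, -1, -2.9, 0.51, 0, 0, 0, 0, -1, -2.9, 0.51, 0, 0, 0, 0, -1, -2.9, 0.51, 0, 0, 0, 0, -1, -2.9, 0.51, 0, 0, 0, 0, -1]
}}

```text
clock: 21.2
eef_pos: [0.4589, -0.0182, 0.1982]
ee_rot: [-2.408, -2.014, 0.003]
wrist_force: [0.6, -1.1, -0.3]
finger_gap: 0.0872
grip_force: 0.0
```

>>> {"api": "step_arm", "payload": {
  "increments": [-2.9, 0.51, 0, 0, 0, 0, -1, -2.9, 0.51, 0, 0, 0, 0, -1, -2.9, 0.51, 0, 0, 0, 0, -1, -2.9, 0.51, 0, 0, 0, 0, -1, -1.3, 0.3, 0, 0, 0, 0, -1, 0, 0, 0, 0, 0, 0, -1, 0, 0, 0, 0, 0, 0, -1, 0, 0, 0, 0, 0, 0, -1]
}}

```text
clock: 21.87
eef_pos: [0.4601, -0.1466, 0.1989]
ee_rot: [-2.408, -2.014, 0.001]
wrist_force: [0.1, 0.1, -0.2]
finger_gap: 0.0873
grip_force: 0.0
```

```bash
python3 go.py .4625 -.1472 .091 -10.2; python3 -c "
from m import *
o=[]
for n in('top','scene'):
    im,d=grab(n,n+'6'); z,c,f,h=T['pboss']
    print(n,'ring',*fit(n,im,*[z,c,f,h]).values())
    print(n,'boss',*fit(n,im,.025,c,A(0,9,100,60),.025).values())
    o.append(ortho(n,im,.006,c,.06,.0003)); o.append(im[90:270,100:400] if n=='scene' else o[-1])
cv2.imwrite('pics/c6.png',np.hstack([o[0],o[2],cv2.resize(im[150:230,320:400],(400,400))])[:,::1,::-1][:, :1200][::, ::][:400])
b=cv2.imread('pics/c6.png');cv2.imwrite('pics/c6.png',cv2.resize(b,(798,266)))"
```

```text
t 21.87 pos [ 0.4601 -0.1466  0.1989] close -10.2 turn 0.0 shift cm [-0.02  0.26 10.79] level [-0.002  -0.0011  0.    ] F [ 0.1  0.1 -0.2] gap 0.0873 grip 0.0 q [-0.47 -0.03  1.98  0.    1.2  -0.29]
top ring [0.4632 0.3233] [0.0543 0.0549] -90.0 [0.4632 0.3235] 0.056
top boss [0.4729 0.3324] [0.0025 0.0047] -45.0 [0.473  0.3326] 0.0048
scene ring [0.4616 0.3221] [0.0573 0.0573] -90.0 [0.4603 0.3232] 0.0692
scene boss [0.4747 0.3243] [0.0047 0.0066] -45.0 [0.4747 0.3239] 0.0068
```

View pics/c6.png

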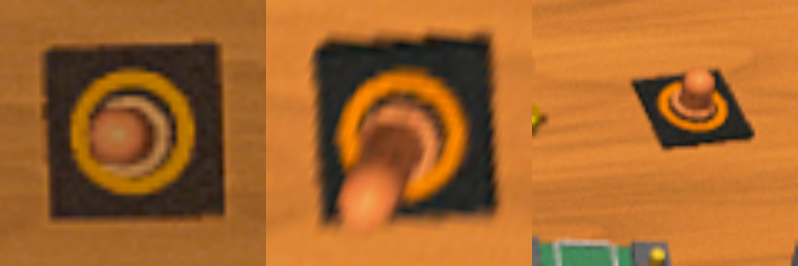

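The boss stands upright in the middle of the orange ring (flange and ring both centred near (132,132) in the left tile). I lower on the square stake.

>>> {"api": "step_arm", "payload": {
  "increments": [0, 0.22, 0.5, 0, 0, 0, -1, 0, 0, 1.5, 0, 0, 0, -1, 0, 0, 1.8, 0, 0, 0, -1, 0, 0, 1.8, 0, 0, 0, -1, 0, 0, 1.8, 0, 0, 0, -1, 0, 0, 1.4, 0, 0, 0, -0.8, 0, 0, 1, 0, 0, 0, -0.5, 0, 0, 0.6, 0, 0, 0, -0.3, 0, 0, 0.3, 0, 0, 0, 0, 0, 0, 0, 0, 0, 0, 0.2, 0, 0, 0, 0, 0, 0, 0.3, 0, 0, 0, 0, 0, 0, 0.35]
}}

```text
clock: 22.97
eef_pos: [0.4637, -0.1483, 0.0937]
ee_rot: [2.409, 2.014, 0.001]
wrist_force: [0.1, 0.4, -0.0]
finger_gap: 0.048
grip_force: 0.0
```

```bash
python3 go.py .4625 -.1472 .091 -10.2
```

```text
t 22.97 pos [ 0.4637 -0.1483  0.0937] close -10.2 turn 0.0 shift cm [ 0.09 -0.14  0.27] level [0.0016 0.0005 0.    ] F [ 0.1  0.4 -0. ] gap 0.048 grip 0.0 q [-0.47  0.14  2.03  0.    0.97 -0.29]
```

>>> {"api": "step_arm", "payload": {
  "increments": [0.09, -0.14, 0.2, 0, 0, 0, 0.35, 0, 0, 0, 0, 0, 0, 0.38, 0, 0, 0, 0, 0, 0, 0.4, 0, 0, 0, 0, 0, 0, 0.41, 0, 0, 0, 0, 0, 0, 0.42, 0, 0, 0, 0, 0, 0, 0.43]
}}

```text
clock: 23.47
eef_pos: [0.4622, -0.147, 0.0912]
ee_rot: [2.41, 2.015, 0.001]
wrist_force: [1.8, -0.6, 1.1]
finger_gap: 0.0287
grip_force: 30.0
```

>>> {"api": "step_arm", "payload": {
  "increments": [0, 0, 0, 0, 0, 0, 0.44, 0, 0, 0, 0, 0, 0, 0.45, 0, 0, 0, 0, 0, 0, 0.46]
}}

```text
clock: 23.72
eef_pos: [0.4622, -0.147, 0.0912]
ee_rot: [2.409, 2.015, 0.001]
wrist_force: [2.2, -1.4, 2.0]
finger_gap: 0.0286
grip_force: 30.0
```

>>> {"api": "step_arm", "payload": {
  "increments": [0, 0, 0, 0, 0, 0, 0.6, 0, 0, 0, 0, 0, 0, 1, 0, 0, 0, 0, 0, 0, 1, 0, 0, 0, 0, 0, 0, 1]
}}

```text
clock: 24.05
eef_pos: [0.4622, -0.147, 0.0911]
ee_rot: [2.41, 2.015, 0.001]
wrist_force: [3.9, -0.3, 2.8]
finger_gap: 0.0284
grip_force: 30.0
```

```bash
python3 go.py .4625 -.1472 .091 -10.2
```

```text
t 24.05 pos [ 0.4622 -0.147   0.0911] close -10.2 turn -0.0 shift cm [-0.01  0.03  0.01] level [0.0009 0.0002 0.    ] F [ 3.9 -0.3  2.8] gap 0.0284 grip 30.0 q [-0.47  0.14  2.04  0.    0.97 -0.29]
```

The gap stopped at 28.4 mm on a 24 mm neck, which is suspicious, so I look before lifting.

```bash
python3 -c "
from m import *
im,d=grab('scene','s7'); im2,d2=grab('top','t7'); cv2.imwrite('pics/c7.png',np.hstack([cv2.resize(im[140:230,150:250,::-1],(440,396)),cv2.resize(im2[160:240,267:347,::-1],(356,396))]))"
```

```text
(no output)
```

View pics/c7.png

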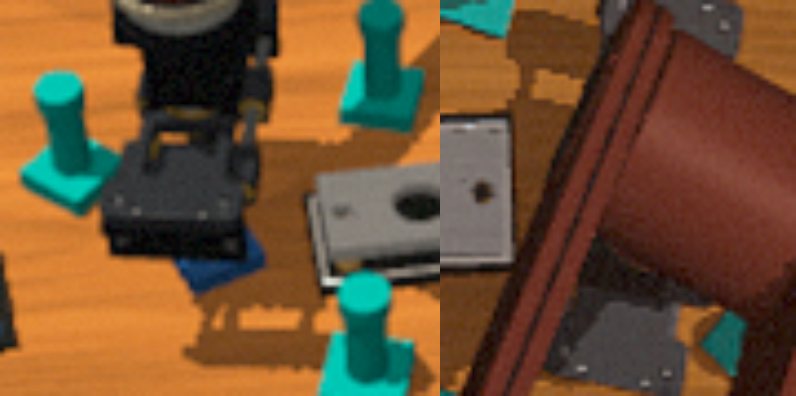

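The base sits flat and upright, so the fingers are evidently bearing on the wider head (about 29 mm). I try a small lift.

>>> {"api": "step_arm", "payload": {
  "increments": [0, 0, -0.1, 0, 0, 0, 1, 0, 0, -0.2, 0, 0, 0, 1, 0, 0, -0.3, 0, 0, 0, 1, 0, 0, -0.4, 0, 0, 0, 1, 0, 0, -0.4, 0, 0, 0, 1, 0, 0, 0, 0, 0, 0, 1, 0, 0, 0, 0, 0, 0, 1]
}}

```text
clock: 24.73
eef_pos: [0.462, -0.1469, 0.1052]
ee_rot: [2.41, 2.015, 0.0]
wrist_force: [1.1, -0.3, -3.8]
finger_gap: 0.0286
grip_force: 30.0
```

```bash
python3 go.py .4874 -.3075 .18 -24.4; python3 -c "
from m import *
im,d=grab('scene','s8'); W=cloud('scene',d); im2,_=grab('top','t8')
cv2.imwrite('pics/c8.png',np.hstack([cv2.resize(im[140:230,150:250,::-1],(440,396)),cv2.resize(im2[160:240,267:347,::-1],(356,396))]))"
```

```text
t 24.73 pos [ 0.462  -0.1469  0.1052] close -10.2 turn 0.248 shift cm [-13.57   8.95  -7.47] level [ 0.0006  0.0002 -0.    ] F [ 1.1 -0.3 -3.8] gap 0.0286 grip 30.0 q [-0.47  0.11  2.03 -0.    1.   -0.29]
```

View pics/c8.png

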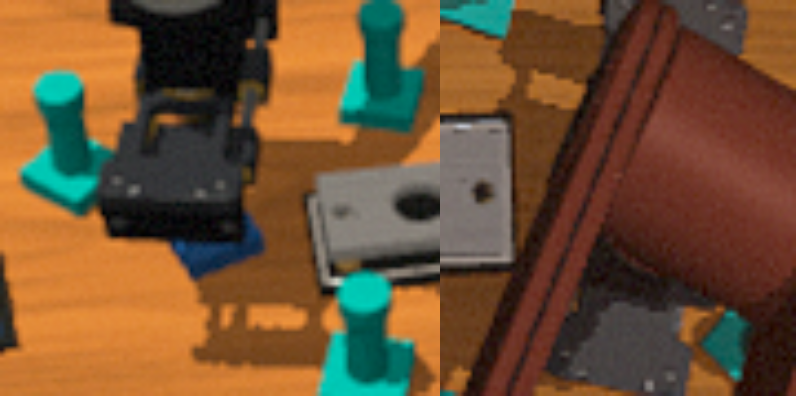

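It is lifted with the full weight (3.8 N) and the base still level. I raise, turn and carry.

>>> {"api": "step_arm", "payload": {
  "increments": [0, 0, -0.8, 0, 0, 0, 1, 0, 0, -1.5, 0, 0, 0, 1, 0, 0, -1.8, 0, 0, 0, 1, 0, 0, -1.8, 0, 0, 0, 1, 0, 0, -1.4, 0, 0, 0, 1, 0, 0, -0.7, 0, 0, 0, 1, 0, 0, 0, 0, 0, 0.062, 1, 0, 0, 0, 0, 0, 0.062, 1, 0, 0, 0, 0, 0, 0.062, 1, 0, 0, 0, 0, 0, 0.062, 1, 0, 0, 0, 0, 0, 0, 1]
}}

```text
clock: 25.75
eef_pos: [0.4615, -0.1467, 0.1846]
ee_rot: [-2.642, -1.698, 0.001]
wrist_force: [-0.9, 0.2, -3.5]
finger_gap: 0.0284
grip_force: 30.0
```

>>> {"api": "step_arm", "payload": {
  "increments": [-0.9, 0.6, 0, 0, 0, 0, 1, -1.5, 1, 0, 0, 0, 0, 1, -1.9, 1.2, 0, 0, 0, 0, 1, -1.9, 1.2, 0, 0, 0, 0, 1, -1.9, 1.3, 0, 0, 0, 0, 1, -1.9, 1.3, 0, 0, 0, 0, 1, -1.6, 1.1, 0, 0, 0, 0, 1, -1.2, 0.8, 0, 0, 0, 0, 1, -0.77, 0.45, 0, 0, 0, 0, 1, 0, 0, 0, 0, 0, 0, 1, 0, 0, 0, 0, 0, 0, 1]
}}

```text
clock: 26.67
eef_pos: [0.4869, -0.3073, 0.1844]
ee_rot: [-2.64, -1.701, 0.0]
wrist_force: [-0.5, 0.3, -2.8]
finger_gap: 0.0285
grip_force: 30.0
```

```bash
python3 go.py .4874 -.3075 .097 -24.4; python3 -c "
from m import *
for n in('top','scene'):
    im,d=grab(n,n+'9'); z,c,f,h=T['sqb']; s=env.get_state()['eef_pos']
    print(n,*fit(n,im,s[2]-.091+.014,s[:2],f,.036).values())"
```

```text
t 26.67 pos [ 0.4869 -0.3073  0.1844] close -24.4 turn -0.0 shift cm [-0.01  0.06  8.74] level [-0.0011 -0.0007 -0.    ] F [-0.5  0.3 -2.8] gap 0.0285 grip 30.0 q [-0.7   0.21  1.76  0.    1.18 -0.27]
top [ 0.5047 -0.291 ] [0.0287 0.0355] -63.1 [ 0.5029 -0.2872] 0.0407
scene [ 0.4937 -0.3073] [0.0575 0.0481] -81.5 [ 0.4977 -0.3038] 0.0702
```

>>> {"api": "step_arm", "payload": {
  "increments": [0, 0.06, 0.5, 0, 0, 0, 1, 0, 0, 1.2, 0, 0, 0, 1, 0, 0, 1.5, 0, 0, 0, 1, 0, 0, 1.5, 0, 0, 0, 1, 0, 0, 1.4, 0, 0, 0, 1, 0, 0, 1, 0, 0, 0, 1, 0, 0, 0.6, 0, 0, 0, 1, 0, 0, 0.4, 0, 0, 0, 1, 0, 0, 0, 0, 0, 0, 1, 0, 0, 0, 0, 0, 0, 1, 0, 0, 0, 0, 0, 0, 1]
}}

```text
clock: 27.68
eef_pos: [0.4883, -0.3081, 0.1047]
ee_rot: [2.639, 1.701, 0.001]
wrist_force: [0.3, -0.1, -3.5]
finger_gap: 0.0284
grip_force: 30.0
```

```bash
python3 go.py .4874 -.3075 .097 -24.4
```

```text
t 27.68 pos [ 0.4883 -0.3081  0.1047] close -24.4 turn -0.0 shift cm [ 0.01 -0.11  0.77] level [ 0.0016  0.0004 -0.    ] F [ 0.3 -0.1 -3.5] gap 0.0284 grip 30.0 q [-0.7   0.31  1.79  0.    1.03 -0.27]
```

>>> {"api": "step_arm", "payload": {
  "increments": [0, -0.1, 0.3, 0, 0, 0, 1, 0, 0, 0.2, 0, 0, 0, 1, 0, 0, 0.1, 0, 0, 0, 1, 0, 0, 0.05, 0, 0, 0, 1, 0, 0, 0, 0, 0, 0, 1, 0, 0, 0, 0, 0, 0, 1]
}}

```text
clock: 28.18
eef_pos: [0.4869, -0.3073, 0.0973]
ee_rot: [2.641, 1.702, 0.0]
wrist_force: [-0.6, 0.5, -4.8]
finger_gap: 0.0284
grip_force: 30.0
```

>>> {"api": "step_arm", "payload": {
  "increments": [0, 0, 0.05, 0, 0, 0, 1, 0, 0, 0.05, 0, 0, 0, 1, 0, 0, 0, 0, 0, 0, 1, 0, 0, 0, 0, 0, 0, 1]
}}

```text
clock: 28.52
eef_pos: [0.4871, -0.3074, 0.0971]
ee_rot: [2.64, 1.701, 0.0]
wrist_force: [-1.7, 2.3, 4.9]
finger_gap: 0.0283
grip_force: 30.0
```

```bash
python3 go.py .4874 -.3075 .097 -24.4
```

```text
t 28.52 pos [ 0.4871 -0.3074  0.0971] close -24.4 turn -0.0 shift cm [-0.    0.03  0.01] level [0.0006 0.0001 0.    ] F [-1.7  2.3  4.9] gap 0.0283 grip 30.0 q [-0.7   0.32  1.8   0.    1.02 -0.27]
```

Contact made. I open to about 45 mm only, because of the screwdriver, and rise.

>>> {"api": "step_arm", "payload": {
  "increments": [0, 0, 0, 0, 0, 0, 0.2, 0, 0, 0, 0, 0, 0, 0.05, 0, 0, 0, 0, 0, 0, -0.03, 0, 0, 0, 0, 0, 0, -0.05, 0, 0, -0.5, 0, 0, 0, -0.05, 0, 0, -1.5, 0, 0, 0, -0.05, 0, 0, -2.5, 0, 0, 0, -0.05, 0, 0, -3, 0, 0, 0, -0.05, 0, 0, -2.5, 0, 0, 0, -0.5, 0, 0, -1, 0, 0, 0, -1, 0, 0, 0, 0, 0, 0, -1, 0, 0, 0, 0, 0, 0, -1]
}}

```text
clock: 29.52
eef_pos: [0.4869, -0.3073, 0.2061]
ee_rot: [2.64, 1.701, 0.0]
wrist_force: [-0.2, -0.3, -0.7]
finger_gap: 0.0645
grip_force: 0.0
```

```bash
python3 go.py .456 .163 .20 -24.4
```

```text
t 29.52 pos [ 0.4869 -0.3073  0.2061] close -24.4 turn -0.0 shift cm [ 41.55 -22.24   0.59] level [ 0.0006  0.0002 -0.    ] F [-0.2 -0.3 -0.7] gap 0.0645 grip 0.0 q [-0.7   0.18  1.74  0.    1.22 -0.27]
```

```bash
cat > hexfit.py <<'E'
from m import *
from scipy.optimize import minimize
def run(n,im,h):
    I=env.camera_info(n); f=192/np.tan(np.radians(I['vertical_fov'])/2)
    K=np.array([[f,0,I['cx']],[0,f,I['cy']],[0,0,1]]); Tm=np.array(I['world_to_cam']); D=np.array(I['distortion']); rv=cv2.Rodrigues(Tm[:3,:3])[0]
    pr=lambda P:cv2.projectPoints(np.array(P,float),rv,Tm[:3,3],K,D)[0].reshape(-1,2)
    S=4; u0=(pr([h])[0]-30).astype(int); cut=cv2.resize(im[u0[1]:u0[1]+60,u0[0]:u0[0]+60],None,fx=S,fy=S,interpolation=cv2.INTER_LINEAR)
    hs=cv2.cvtColor(cut,cv2.COLOR_RGB2HSV).astype(int); yel=((hs[...,0]>=22)&(hs[...,0]<=36)&(hs[...,1]>140)).astype(np.float32); gray=(hs[...,1]<100).astype(np.float32)
    def cost(p):
        a=np.radians(p[2]*100+60*np.arange(6)); r=.025/np.cos(np.pi/6)
        P=[(p[0]+r*np.cos(t),p[1]+r*np.sin(t),z) for z in(0,.014) for t in a]
        q=(pr(P)-u0+.5)*S-.5; m=np.zeros(yel.shape,np.uint8); cv2.fillConvexPoly(m,np.round(cv2.convexHull(q.astype(np.float32))*16).astype(np.int32),1,cv2.LINE_AA,4)
        return float((yel*(1-m)).sum()+((1-yel)*(1-gray)*m).sum())/(S*S)
    b=min((minimize(cost,[h[0],h[1],y/100],method='Nelder-Mead',options=dict(initial_simplex=[[h[0],h[1],y/100],[h[0]+.003,h[1],y/100],[h[0],h[1]+.003,y/100],[h[0],h[1],y/100+.08]])) for y in range(0,60,15)),key=lambda r:r.fun)
    print(n,b.x[:2].round(4),'vertex yaw mod 60:',round(b.x[2]*100%60,1),'cost',round(b.fun,1))
E
python3 -c "
from hexfit import *
for n in('top','scene'): run(n,np.load(n+'0.npz')['im'],(.456,.163,.01))
for n in('top','scene'):
    im,d=grab(n,n+'10'); z,c,f,h=T['psq']; print(*fit(n,im,.006,c,f,.05).values(), *fit(n,im,.086,(.487,-.307),gray,.025).values())
cv2.imwrite('pics/c10.png',np.hstack([cv2.resize(np.load(n+'10.npz')['im'][a:a+75,b:b+100,::-1],(400,300)) for n,a,b in(('top',145,315),('scene',150,90))]))
"
```

```text
top [0.4561 0.1651] vertex yaw mod 60: 14.2 cost 29.9
scene [0.4517 0.164 ] vertex yaw mod 60: 18.7 cost 86.9
[ 0.4875 -0.3069] [0.0651 0.0637] -82.1 [ 0.4916 -0.3002] 0.0879 [ 0.49   -0.2984] [0.0137 0.0265] -20.0 [ 0.4899 -0.2993] 0.0267
[ 0.4855 -0.3096] [0.0715 0.066 ] -80.9 [ 0.4857 -0.3095] 0.0894 [ 0.4912 -0.3081] [0.0417 0.0294] -90.0 [ 0.4917 -0.3083] 0.0462
```

View pics/c10.png

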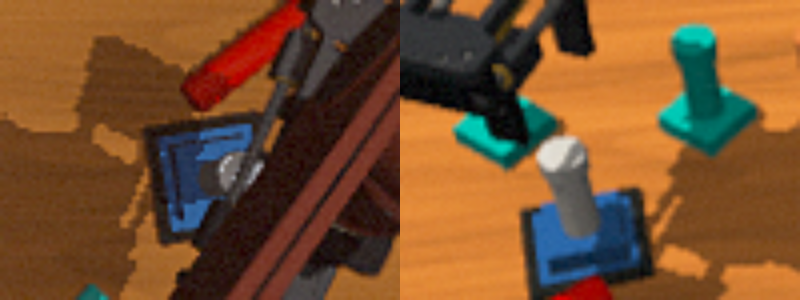

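The blue stake stands upright inside its square outline, at (205,185) left and (585,225) right, aligned with it. Moving to the hex stake.

>>> {"api": "step_arm", "payload": {
  "increments": [1.4, -0.75, 0, 0, 0, 0, -1, 2.8, -1.5, 0, 0, 0, 0, -1, 2.8, -1.5, 0, 0, 0, 0, -1, 2.8, -1.5, 0, 0, 0, 0, -1, 2.8, -1.5, 0, 0, 0, 0, -1, 2.8, -1.5, 0, 0, 0, 0, -1, 2.8, -1.5, 0, 0, 0, 0, -1, 2.8, -1.5, 0, 0, 0, 0, -1, 2.8, -1.5, 0, 0, 0, 0, -1, 2.8, -1.5, 0, 0, 0, 0, -1, 2.8, -1.5, 0, 0, 0, 0, -1, 2.8, -1.5, 0, 0, 0, 0, -1]
}}

```text
clock: 30.62
eef_pos: [0.461, 0.0594, 0.2047]
ee_rot: [-2.639, -1.701, 0.004]
wrist_force: [-0.1, -1.1, 0.6]
finger_gap: 0.0869
grip_force: 0.0
```

>>> {"api": "step_arm", "payload": {
  "increments": [2.8, -1.5, 0, 0, 0, 0, -1, 2.8, -1.5, 0, 0, 0, 0, -1, 2.5, -1.3, 0, 0, 0, 0, -1, 1.3, -0.6, 0, 0, 0, 0, -1, 0, 0, 0, 0, 0, 0, -1, 0, 0, 0, 0, 0, 0, -1, 0, 0, 0, 0, 0, 0, -1]
}}

```text
clock: 31.2
eef_pos: [0.4562, 0.1627, 0.2053]
ee_rot: [-2.64, -1.702, 0.003]
wrist_force: [-0.3, 0.3, 0.9]
finger_gap: 0.0871
grip_force: 0.0
```

```bash
python3 go.py .4567 .1638 .091 -24.4
```

```text
t 31.2 pos [0.4562 0.1627 0.2053] close -24.4 turn 0.0 shift cm [ 0.14  0.02 11.43] level [-0.0016  0.0015  0.    ] F [-0.3  0.3  0.9] gap 0.0871 grip 0.0 q [ 0.18 -0.04  1.97 -0.    1.21  0.61]
```

>>> {"api": "step_arm", "payload": {
  "increments": [0.1, 0, 0.6, 0, 0, 0, -1, 0, 0, 1.5, 0, 0, 0, -1, 0, 0, 1.9, 0, 0, 0, -1, 0, 0, 1.9, 0, 0, 0, -1, 0, 0, 1.9, 0, 0, 0, -1, 0, 0, 1.5, 0, 0, 0, -0.8, 0, 0, 1.1, 0, 0, 0, -0.5, 0, 0, 0.6, 0, 0, 0, -0.3, 0, 0, 0.2, 0, 0, 0, 0, 0, 0, 0, 0, 0, 0, 0.1, 0, 0, 0, 0, 0, 0, 0.2, 0, 0, 0, 0, 0, 0, 0.2]
}}

```text
clock: 32.2
eef_pos: [0.4583, 0.1641, 0.0953]
ee_rot: [2.64, 1.701, 0.003]
wrist_force: [-0.0, -0.5, -0.4]
finger_gap: 0.0482
grip_force: 0.0
```

```bash
python3 go.py .4567 .1638 .091 -24.4
```

```text
t 32.2 pos [0.4583 0.1641 0.0953] close -24.4 turn -0.0 shift cm [-0.09 -0.13  0.43] level [ 0.0015 -0.0011  0.    ] F [-0.  -0.5 -0.4] gap 0.0482 grip 0.0 q [ 0.18  0.14  2.03 -0.    0.97  0.61]
```

>>> {"api": "step_arm", "payload": {
  "increments": [-0.06, -0.1, 0.3, 0, 0, 0, 0.2, 0, 0, 0.1, 0, 0, 0, 0.2, 0, 0, 0, 0, 0, 0, 0.25, 0, 0, 0, 0, 0, 0, 0.28, 0, 0, 0, 0, 0, 0, 0.3, 0, 0, 0, 0, 0, 0, 0.3]
}}

```text
clock: 32.7
eef_pos: [0.4564, 0.1639, 0.0904]
ee_rot: [2.641, 1.702, 0.0]
wrist_force: [-0.2, -0.3, 1.6]
finger_gap: 0.0313
grip_force: 0.0
```

>>> {"api": "step_arm", "payload": {
  "increments": [0, 0, 0, 0, 0, 0, 0.31, 0, 0, 0, 0, 0, 0, 0.32, 0, 0, 0, 0, 0, 0, 0.33, 0, 0, 0, 0, 0, 0, 0.33]
}}

```text
clock: 33.03
eef_pos: [0.4564, 0.1638, 0.0904]
ee_rot: [2.641, 1.702, 0.0]
wrist_force: [0.2, -0.7, -0.6]
finger_gap: 0.0293
grip_force: 0.3
```

>>> {"api": "step_arm", "payload": {
  "increments": [0, 0, 0, 0, 0, 0, 0.35, 0, 0, 0, 0, 0, 0, 0.37, 0, 0, 0, 0, 0, 0, 0.4, 0, 0, 0, 0, 0, 0, 0.4]
}}

```text
clock: 33.37
eef_pos: [0.4566, 0.1638, 0.0904]
ee_rot: [2.641, 1.701, 0.001]
wrist_force: [1.4, -0.8, -2.1]
finger_gap: 0.0274
grip_force: 30.0
```

```bash
python3 go.py .4567 .1638 .091 -24.4
```

```text
t 33.37 pos [0.4566 0.1638 0.0904] close -24.4 turn -0.0 shift cm [ 0.    0.01 -0.06] level [ 0.0005 -0.0003 -0.    ] F [ 1.4 -0.8 -2.1] gap 0.0274 grip 30.0 q [ 0.18  0.14  2.03 -0.    0.96  0.61]
```

>>> {"api": "step_arm", "payload": {
  "increments": [0, 0, 0, 0, 0, 0, 1, 0, 0, 0, 0, 0, 0, 1, 0, 0, -0.1, 0, 0, 0, 1, 0, 0, -0.2, 0, 0, 0, 1, 0, 0, -0.3, 0, 0, 0, 1, 0, 0, -0.4, 0, 0, 0, 1, 0, 0, -0.5, 0, 0, 0, 1, 0, 0, 0, 0, 0, 0, 1, 0, 0, 0, 0, 0, 0, 1]
}}

```text
clock: 34.12
eef_pos: [0.4567, 0.164, 0.1059]
ee_rot: [2.641, 1.701, 0.002]
wrist_force: [0.6, 0.2, -5.3]
finger_gap: 0.0277
grip_force: 30.0
```

```bash
python3 go.py .648 -.1713 .2 -34.9; python3 -c "
from m import *
im,d=grab('scene','s11'); cv2.imwrite('pics/c11.png',cv2.resize(im[130:230,260:370,::-1],None,fx=4,fy=4))"
```

```text
t 34.12 pos [0.4567 0.164  0.1059] close -24.4 turn 0.183 shift cm [-16.55  34.88  -9.39] level [ 0.0009 -0.0007  0.    ] F [ 0.6  0.2 -5.3] gap 0.0277 grip 30.0 q [0.18 0.11 2.03 0.   1.   0.61]
```

View pics/c11.png

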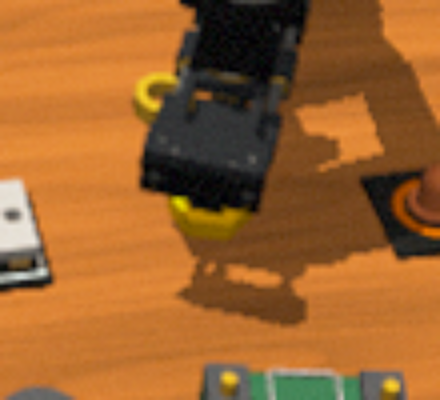

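It is held with the base level. I raise, turn and carry gently.

>>> {"api": "step_arm", "payload": {
  "increments": [0, 0, -0.8, 0, 0, 0, 1, 0, 0, -1.5, 0, 0, 0, 1, 0, 0, -1.9, 0, 0, 0, 1, 0, 0, -1.9, 0, 0, 0, 1, 0, 0, -1.5, 0, 0, 0, 1, 0, 0, -1, 0, 0, 0, 1, 0, 0, -0.5, 0, 0, 0.04, 1, 0, 0, 0, 0, 0, 0.05, 1, 0, 0, 0, 0, 0, 0.05, 1, 0, 0, 0, 0, 0, 0.043, 1, 0, 0, 0, 0, 0, 0, 1]
}}

```text
clock: 35.08
eef_pos: [0.456, 0.1638, 0.1962]
ee_rot: [-2.786, -1.451, 0.001]
wrist_force: [-0.0, -0.3, -4.5]
finger_gap: 0.0274
grip_force: 30.0
```

>>> {"api": "step_arm", "payload": {
  "increments": [-0.4, 0.8, 0, 0, 0, 0, 1, -0.7, 1.5, 0, 0, 0, 0, 1, -0.9, 1.9, 0, 0, 0, 0, 1, -1, 2.1, 0, 0, 0, 0, 1, -1, 2.1, 0, 0, 0, 0, 1, -1, 2.1, 0, 0, 0, 0, 1, -1, 2.1, 0, 0, 0, 0, 1, -1, 2.1, 0, 0, 0, 0, 1, -1, 2.1, 0, 0, 0, 0, 1, -1, 2.1, 0, 0, 0, 0, 1, -1, 2.1, 0, 0, 0, 0, 1, -1, 2.1, 0, 0, 0, 0, 1]
}}

```text
clock: 36.08
eef_pos: [0.5832, -0.0603, 0.196]
ee_rot: [-2.784, -1.455, 0.001]
wrist_force: [1.0, 0.5, -5.1]
finger_gap: 0.0275
grip_force: 30.0
```

>>> {"api": "step_arm", "payload": {
  "increments": [-1, 2.1, 0, 0, 0, 0, 1, -1, 2.1, 0, 0, 0, 0, 1, -1, 2.1, 0, 0, 0, 0, 1, -0.9, 1.9, 0, 0, 0, 0, 1, -0.8, 1.6, 0, 0, 0, 0, 1, -0.5, 1.2, 0, 0, 0, 0, 1, -0.35, 0.88, 0, 0, 0, 0, 1, 0, 0, 0, 0, 0, 0, 1, 0, 0, 0, 0, 0, 0, 1, 0, 0, 0, 0, 0, 0, 1]
}}

```text
clock: 36.92
eef_pos: [0.6481, -0.1714, 0.1959]
ee_rot: [-2.784, -1.454, 0.001]
wrist_force: [-0.6, 0.1, -5.1]
finger_gap: 0.0276
grip_force: 30.0
```

```bash
python3 go.py .648 -.1713 .0965 -34.9; python3 -c "
from m import *
im,d=grab('scene','s12'); im2,_=grab('top','t12'); cv2.imwrite('pics/c12.png',np.hstack([cv2.resize(im[180:290,140:250,::-1],(400,400)),cv2.resize(im2[80:180,260:360,::-1],(400,400))]))"
```

```text
t 36.92 pos [ 0.6481 -0.1714  0.1959] close -34.9 turn 0.001 shift cm [0.   0.   9.94] level [-0.0014  0.      0.    ] F [-0.6  0.1 -5.1] gap 0.0276 grip 30.0 q [-0.38  0.4   1.48  0.    1.25  0.23]
```

View pics/c12.png

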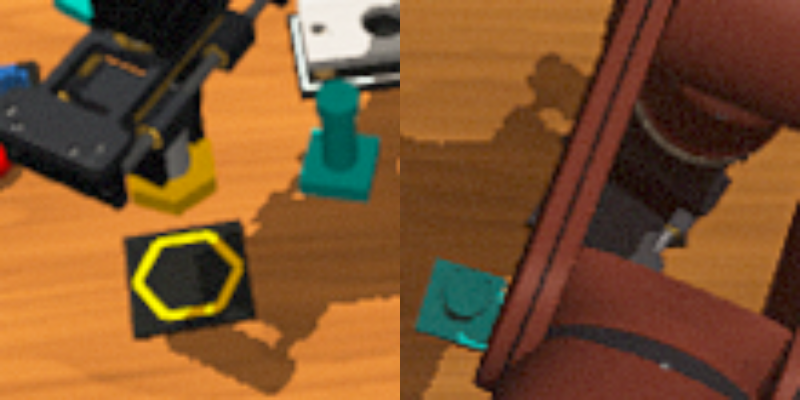

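The yellow base hangs level above its hexagonal outline (centre about (187,275) in the left tile). I lower it.

>>> {"api": "step_arm", "payload": {
  "increments": [0, 0, 0.5, 0, 0, 0, 1, 0, 0, 1.2, 0, 0, 0, 1, 0, 0, 1.7, 0, 0, 0, 1, 0, 0, 1.8, 0, 0, 0, 1, 0, 0, 1.6, 0, 0, 0, 1, 0, 0, 1.1, 0, 0, 0, 1, 0, 0, 0.7, 0, 0, 0, 1, 0, 0, 0.4, 0, 0, 0, 1, 0, 0, 0.2, 0, 0, 0, 1, 0, 0, 0, 0, 0, 0, 1, 0, 0, 0, 0, 0, 0, 1]
}}

```text
clock: 37.93
eef_pos: [0.6492, -0.1722, 0.1053]
ee_rot: [2.784, 1.453, 0.002]
wrist_force: [0.5, -0.2, -4.8]
finger_gap: 0.0276
grip_force: 30.0
```

```bash
python3 go.py .648 -.1713 .0965 -34.9
```

```text
t 37.93 pos [ 0.6492 -0.1722  0.1053] close -34.9 turn 0.0 shift cm [ 0.01 -0.15  0.88] level [ 0.0015 -0.0004  0.    ] F [ 0.5 -0.2 -4.8] gap 0.0276 grip 30.0 q [-0.38  0.51  1.53  0.    1.1   0.23]
```

>>> {"api": "step_arm", "payload": {
  "increments": [0, -0.06, 0.3, 0, 0, 0, 1, 0, 0, 0.2, 0, 0, 0, 1, 0, 0, 0.1, 0, 0, 0, 1, 0, 0, 0, 0, 0, 0, 1, 0, 0, 0, 0, 0, 0, 1]
}}

```text
clock: 38.35
eef_pos: [0.648, -0.1716, 0.0983]
ee_rot: [-2.785, -1.453, 0.0]
wrist_force: [-0.2, -0.9, -4.0]
finger_gap: 0.0273
grip_force: 30.0
```

>>> {"api": "step_arm", "payload": {
  "increments": [0, 0, 0.06, 0, 0, 0, 1, 0, 0, 0.04, 0, 0, 0, 1, 0, 0, 0, 0, 0, 0, 1, 0, 0, 0, 0, 0, 0, 1]
}}

```text
clock: 38.68
eef_pos: [0.6481, -0.1716, 0.0973]
ee_rot: [-2.785, -1.453, 0.0]
wrist_force: [-0.7, 0.7, -4.9]
finger_gap: 0.0278
grip_force: 30.0
```

```bash
python3 go.py .648 -.1713 .0965 -34.9
```

```text
t 38.68 pos [ 0.6481 -0.1716  0.0973] close -34.9 turn 0.0 shift cm [ 0.02 -0.02  0.08] level [-0.  0. -0.] F [-0.7  0.7 -4.9] gap 0.0278 grip 30.0 q [-0.38  0.52  1.53 -0.    1.09  0.23]
```

>>> {"api": "step_arm", "payload": {
  "increments": [0.02, 0, 0.05, 0, 0, 0, 1, 0, 0, 0.04, 0, 0, 0, 1, 0, 0, 0, 0, 0, 0, 1, 0, 0, 0, 0, 0, 0, 1]
}}

```text
clock: 39.02
eef_pos: [0.6483, -0.1715, 0.0965]
ee_rot: [2.785, 1.453, 0.0]
wrist_force: [-0.1, -0.2, -4.0]
finger_gap: 0.0274
grip_force: 30.0
```

>>> {"api": "step_arm", "payload": {
  "increments": [0, 0, 0.04, 0, 0, 0, 1, 0, 0, 0.02, 0, 0, 0, 1, 0, 0, 0, 0, 0, 0, 1, 0, 0, 0, 0, 0, 0, 1]
}}

```text
clock: 39.35
eef_pos: [0.6484, -0.1715, 0.0964]
ee_rot: [2.785, 1.453, 0.0]
wrist_force: [-3.0, 0.5, 1.4]
finger_gap: 0.0277
grip_force: 30.0
```

Contact made. I release gently, rise, and move aside so both cameras can see.

>>> {"api": "step_arm", "payload": {
  "increments": [0, 0, 0, 0, 0, 0, 0.3, 0, 0, 0, 0, 0, 0, 0.2, 0, 0, 0, 0, 0, 0, 0, 0, 0, 0, 0, 0, 0, -0.5, 0, 0, 0, 0, 0, 0, -0.8, 0, 0, -0.5, 0, 0, 0, -1, 0, 0, -1.5, 0, 0, 0, -1, 0, 0, -2.5, 0, 0, 0, -1, 0, 0, -3, 0, 0, 0, -1, 0, 0, -3, 0, 0, 0, -1, 0, 0, -2, 0, 0, 0, -1, 0, 0, -1, 0, 0, 0, -1]
}}

```text
clock: 40.35
eef_pos: [0.65, -0.1721, 0.2369]
ee_rot: [2.78, 1.451, 0.008]
wrist_force: [0.3, -0.6, 0.0]
finger_gap: 0.0853
grip_force: 0.0
```

```bash
python3 go.py .25 -.55 .27 -71
```

```text
t 40.35 pos [ 0.65   -0.1721  0.2369] close -34.9 turn 0.63 shift cm [-50.11  22.73  -3.23] level [ 0.0074 -0.0018 -0.    ] F [ 0.3 -0.6  0. ] gap 0.0853 grip 0.0 q [-0.38  0.37  1.45  0.    1.31  0.23]
```

>>> {"api": "step_arm", "payload": {
  "increments": [0, 0, -0.6, 0, 0, 0.105, -1, 0, 0, -0.6, 0, 0, 0.105, -1, 0, 0, -0.6, 0, 0, 0.105, -1, 0, 0, -0.6, 0, 0, 0.105, -1, 0, 0, -0.6, 0, 0, 0.105, -1, 0, 0, 0, 0, 0, 0.105, -1, -2.8, 1.26, 0, 0, 0, 0, -1, -2.8, 1.26, 0, 0, 0, 0, -1, -2.8, 1.26, 0, 0, 0, 0, -1, -2.8, 1.26, 0, 0, 0, 0, -1, -2.8, 1.26, 0, 0, 0, 0, -1, -2.8, 1.26, 0, 0, 0, 0, -1]
}}

```text
clock: 41.35
eef_pos: [0.5126, -0.2983, 0.2609]
ee_rot: [-3.098, -0.519, 0.0]
wrist_force: [0.1, -0.4, 0.9]
finger_gap: 0.0873
grip_force: 0.0
```

>>> {"api": "step_arm", "payload": {
  "increments": [-2.8, 1.26, 0, 0, 0, 0, -1, -2.8, 1.26, 0, 0, 0, 0, -1, -2.8, 1.26, 0, 0, 0, 0, -1, -2.8, 1.26, 0, 0, 0, 0, -1, -2.8, 1.26, 0, 0, 0, 0, -1, -2.8, 1.26, 0, 0, 0, 0, -1, -2.8, 1.26, 0, 0, 0, 0, -1, -2.8, 1.26, 0, 0, 0, 0, -1, -2.8, 1.26, 0, 0, 0, 0, -1, -2.8, 1.26, 0, 0, 0, 0, -1, -2.8, 1.26, 0, 0, 0, 0, -1, 0, 0, 0, 0, 0, 0, -1]
}}

```text
clock: 42.35
eef_pos: [0.2639, -0.5321, 0.261]
ee_rot: [3.098, 0.512, -0.003]
wrist_force: [-0.3, -0.1, 0.2]
finger_gap: 0.0868
grip_force: 0.0
```

```bash
python3 - <<'E'
from hexfit import *
o=[]
for n in('top','scene'):
    im,d=grab(n,n+'13'); r=[]
    for k in('ppad','pboss','phex','psq'): r.append(ortho(n,im,.006,T[k][1],.08,.0008))
    o.append(np.hstack(r))
    print(n,'jar',*fit(n,im,.069,(.6576,.0109),lambda h,s,v:(s<70)&(v>60),.05).values(),*fit(n,np.load(n+'0.npz')['im'],.069,(.6576,.0109),lambda h,s,v:(s<70)&(v>60),.05).values())
    print('sq base',*fit(n,im,.020,T['psq'][1],T['sqb'][2],.032).values())
cv2.imwrite('pics/c13.png',np.vstack(o)[:,:,::-1])
E
```

```text
top jar [0.6604 0.012 ] [0.0543 0.0528] -90.0 [0.6606 0.0119] 0.0548 [0.6606 0.012 ] [0.0543 0.0528] -90.0 [0.6607 0.0119] 0.0548
sq base [ 0.4873 -0.3042] [0.0625 0.0632] -81.9 [ 0.4869 -0.3051] 0.0829
scene jar [0.663  0.0099] [0.0527 0.0549] -2.5 [0.6633 0.0098] 0.0557 [0.663  0.0098] [0.0549 0.0531] -90.0 [0.6634 0.0098] 0.0559
sq base [ 0.4902 -0.3062] [0.0582 0.0639] -90.0 [ 0.4918 -0.306 ] 0.0797
```

View pics/c13.png

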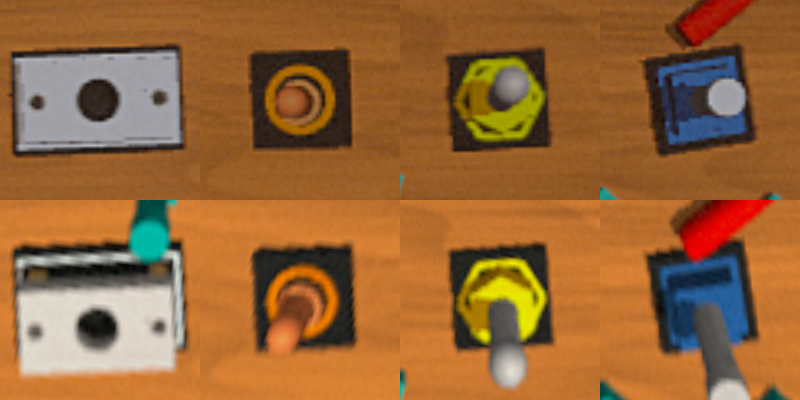

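The plate, boss and square stake sit centred and aligned, and the jar has not moved. The hexagonal stake stands upright on its pad but about 30° off its outline, since I misread which rectangle side was the flat. I'll check the numbers and turn it.

```bash
python3 - <<'E'
from hexfit import *
im=np.load('top13.npz')['im']
print('hex head',*fit('top',im,.071,(.648,-.171),gray,.02).values(),'sq head',*fit('top',im,.086,(.4876,-.307),gray,.02).values())
# angular profile of dark gap: radius where yellow base ends (plane z=.020), top camera
o=ortho('top',im,.020,(.6484,-.1705),.04,.0002); hs=cv2.cvtColor(o,cv2.COLOR_RGB2HSV); v=cv2.warpPolar(o.max(2),(200,360),(200,200),200,cv2.WARP_POLAR_LINEAR)
p=v[:,100:175].astype(float); m=p.min(1); r=p.argmin(1)+100
print([(a,int(m[a:a+6].mean()),round(r[a:a+6].mean()*.2,1)) for a in range(0,360,10)])
E
python3 go.py .6483 -.1715 .2 -34.9
```

```text
hex head [ 0.6487 -0.1713] [0.0255 0.0259] -45.0 [ 0.6486 -0.171 ] 0.0275 sq head [ 0.4862 -0.3068] [0.0291 0.0294] -90.0 [ 0.4865 -0.3066] 0.0314
[(0, 79, np.float64(34.8)), (10, 53, np.float64(34.8)), (20, 41, np.float64(34.8)), (30, 44, np.float64(34.8)), (40, 56, np.float64(34.7)), (50, 99, np.float64(30.8)), (60, 62, np.float64(28.2)), (70, 92, np.float64(28.6)), (80, 87, np.float64(34.8)), (90, 92, np.float64(33.8)), (100, 92, np.float64(27.0)), (110, 38, np.float64(28.4)), (120, 53, np.float64(28.4)), (130, 104, np.float64(28.1)), (140, 95, np.float64(32.1)), (150, 110, np.float64(31.0)), (160, 61, np.float64(28.3)), (170, 42, np.float64(27.4)), (180, 69, np.float64(27.0)), (190, 67, np.float64(34.8)), (200, 51, np.float64(34.8)), (210, 52, np.float64(34.8)), (220, 79, np.float64(29.0)), (230, 78, np.float64(30.6)), (240, 40, np.float64(34.7)), (250, 30, np.float64(32.5)), (260, 36, np.float64(31.6)), (270, 43, np.float64(33.8)), (280, 33, np.float64(34.7)), (290, 50, np.float64(34.8)), (300, 46, np.float64(34.8)), (310, 42, np.float64(33.5)), (320, 44, np.float64(34.0)), (330, 33, np.float64(33.1)), (340, 32, np.float64(34.4)), (350, 76, np.float64(34.3))]
t 42.45 pos [ 0.267  -0.5294  0.2607] close -71.1 turn -0.632 shift cm [51.17 10.8   6.08] level [-0.0008 -0.0003  0.    ] F [-0.   0.5 -0.2] gap 0.087 grip 0.0 q [-1.24  0.17  1.65  0.    1.33  0.  ]
```

```bash
python3 go.py .6482 -.1715 .235 -71.1
```

```text
t 42.45 pos [ 0.267  -0.5294  0.2607] close -71.1 turn -0.001 shift cm [ 47.66 -21.51   2.6 ] level [-0.0008 -0.0003  0.    ] F [-0.   0.5 -0.2] gap 0.087 grip 0.0 q [-1.24  0.17  1.65  0.    1.33  0.  ]
```

>>> {"api": "step_arm", "payload": {
  "increments": [2.8, -1.27, 0, 0, 0, 0, -1, 2.8, -1.27, 0, 0, 0, 0, -1, 2.8, -1.27, 0, 0, 0, 0, -1, 2.8, -1.27, 0, 0, 0, 0, -1, 2.8, -1.27, 0, 0, 0, 0, -1, 2.8, -1.27, 0, 0, 0, 0, -1, 2.8, -1.27, 0, 0, 0, 0, -1, 2.8, -1.27, 0, 0, 0, 0, -1, 2.8, -1.27, 0, 0, 0, 0, -1, 2.8, -1.27, 0, 0, 0, 0, -1, 2.8, -1.27, 0, 0, 0, 0, -1, 2.8, -1.27, 0, 0, 0, 0, -1]
}}

```text
clock: 43.45
eef_pos: [0.5373, -0.2725, 0.2609]
ee_rot: [-3.097, -0.522, -0.0]
wrist_force: [-0.9, -0.1, 0.7]
finger_gap: 0.0872
grip_force: 0.0
```

>>> {"api": "step_arm", "payload": {
  "increments": [2.8, -1.27, 0, 0, 0, 0, -1, 2.8, -1.27, 0, 0, 0, 0, -1, 2.8, -1.27, 0, 0, 0, 0, -1, 2.8, -1.27, 0.6, 0, 0, 0, -1, 2.8, -1.2, 1, 0, 0, 0, -1, 0, 0, 1, 0, 0, 0, -1, 0, 0, 0, 0, 0, 0, -1, 0, 0, 0, 0, 0, 0, -1, 0, 0, 0, 0, 0, 0, -1]
}}

```text
clock: 44.2
eef_pos: [0.6473, -0.1706, 0.2351]
ee_rot: [3.098, 0.519, -0.001]
wrist_force: [-0.2, -0.7, -0.0]
finger_gap: 0.0869
grip_force: 0.0
```

```bash
python3 go.py .6482 -.1715 .0970 -71.1
```

```text
t 44.2 pos [ 0.6473 -0.1706  0.2351] close -71.0 turn 0.002 shift cm [ 0.06  0.11 13.81] level [-0.0001  0.0005  0.    ] F [-0.2 -0.7 -0. ] gap 0.0869 grip 0.0 q [-0.38  0.37  1.46 -0.    1.32  0.86]
```

>>> {"api": "step_arm", "payload": {
  "increments": [0.06, 0.11, 0.8, 0, 0, 0, -1, 0, 0, 2, 0, 0, 0, -1, 0, 0, 2.4, 0, 0, 0, -1, 0, 0, 2.4, 0, 0, 0, -1, 0, 0, 2.2, 0, 0, 0, -1, 0, 0, 1.8, 0, 0, 0, -0.8, 0, 0, 1.2, 0, 0, 0, -0.5, 0, 0, 0.7, 0, 0, 0, -0.3, 0, 0, 0, 0, 0, 0, 0, 0, 0, 0, 0, 0, 0, 0.1, 0, 0, 0, 0, 0, 0, 0.2, 0, 0, 0, 0, 0, 0, 0.2]
}}

```text
clock: 45.2
eef_pos: [0.6498, -0.1718, 0.1016]
ee_rot: [3.097, 0.518, 0.004]
wrist_force: [-0.1, 0.0, 0.8]
finger_gap: 0.0483
grip_force: 0.0
```

```bash
python3 go.py .6482 -.1715 .0970 -71.1
```

```text
t 45.2 pos [ 0.6498 -0.1718  0.1016] close -71.0 turn 0.002 shift cm [-0.14 -0.08  0.46] level [ 0.0019 -0.0022  0.    ] F [-0.1  0.   0.8] gap 0.0483 grip 0.0 q [-0.38  0.51  1.53 -0.    1.1   0.86]
```

>>> {"api": "step_arm", "payload": {
  "increments": [-0.05, 0, 0.35, 0, 0, 0, 0.2, 0, 0, 0, 0, 0, 0, 0.2, 0, 0, 0, 0, 0, 0, 0.25, 0, 0, 0, 0, 0, 0, 0.28, 0, 0, 0, 0, 0, 0, 0.3, 0, 0, 0, 0, 0, 0, 0.3]
}}

```text
clock: 45.7
eef_pos: [0.6483, -0.1715, 0.0964]
ee_rot: [3.098, 0.519, 0.0]
wrist_force: [-0.1, 0.0, -0.9]
finger_gap: 0.0311
grip_force: 0.0
```

>>> {"api": "step_arm", "payload": {
  "increments": [0, 0, 0, 0, 0, 0, 0.32, 0, 0, 0, 0, 0, 0, 0.33, 0, 0, 0, 0, 0, 0, 0.35, 0, 0, 0, 0, 0, 0, 0.4, 0, 0, 0, 0, 0, 0, 1, 0, 0, 0, 0, 0, 0, 1]
}}

```text
clock: 46.2
eef_pos: [0.6482, -0.1712, 0.0963]
ee_rot: [-3.098, -0.519, 0.0]
wrist_force: [-1.5, 3.2, 1.5]
finger_gap: 0.0274
grip_force: 30.0
```

```bash
python3 go.py .6482 -.1713 .0970 -40.9
```

```text
t 46.2 pos [ 0.6482 -0.1712  0.0963] close -71.0 turn -0.525 shift cm [-0.01  0.01 -0.07] level [-0.0007  0.0002  0.    ] F [-1.5  3.2  1.5] gap 0.0274 grip 30.0 q [-0.38  0.52  1.53  0.    1.09  0.86]
```

>>> {"api": "step_arm", "payload": {
  "increments": [0, 0, -0.2, 0, 0, 0, 1, 0, 0, -0.4, 0, 0, 0, 1, 0, 0, -0.4, 0, 0, 0, 1, 0, 0, 0, 0, 0, -0.066, 1, 0, 0, 0, 0, 0, -0.066, 1, 0, 0, 0, 0, 0, -0.066, 1, 0, 0, 0, 0, 0, -0.066, 1, 0, 0, 0, 0, 0, -0.066, 1, 0, 0, 0, 0, 0, -0.066, 1, 0, 0, 0, 0, 0, -0.066, 1, 0, 0, 0, 0, 0, -0.065, 1, 0, 0, 0, 0, 0, 0, 1]
}}

```text
clock: 47.2
eef_pos: [0.6482, -0.1717, 0.1063]
ee_rot: [2.855, 1.311, -0.0]
wrist_force: [0.5, 0.0, -5.2]
finger_gap: 0.0273
grip_force: 30.0
```

>>> {"api": "step_arm", "payload": {
  "increments": [0, 0, 0.4, 0, 0, 0, 1, 0, 0, 0.3, 0, 0, 0, 1, 0, 0, 0.1, 0, 0, 0, 1, 0, 0, 0.1, 0, 0, 0, 1, 0, 0, 0, 0, 0, 0, 1, 0, 0, 0, 0, 0, 0, 1]
}}

```text
clock: 47.7
eef_pos: [0.6483, -0.1715, 0.0972]
ee_rot: [-2.856, -1.307, 0.0]
wrist_force: [0.9, -0.6, -4.4]
finger_gap: 0.0276
grip_force: 30.0
```

```bash
python3 go.py .6482 -.1713 .0970 -40.9
```

```text
t 47.7 pos [ 0.6483 -0.1715  0.0972] close -40.8 turn 0.002 shift cm [ 0.01 -0.02  0.02] level [-0.0002  0.0001  0.    ] F [ 0.9 -0.6 -4.4] gap 0.0276 grip 30.0 q [-0.38  0.52  1.53 -0.    1.09  0.34]
```

>>> {"api": "step_arm", "payload": {
  "increments": [0, 0, 0.05, 0, 0, 0, 1, 0, 0, 0.04, 0, 0, 0, 1, 0, 0, 0, 0, 0, 0, 1, 0, 0, 0, 0, 0, 0, 1]
}}

```text
clock: 48.03
eef_pos: [0.6483, -0.1715, 0.0965]
ee_rot: [-2.856, -1.308, -0.0]
wrist_force: [0.2, 0.6, -4.4]
finger_gap: 0.0277
grip_force: 30.0
```

>>> {"api": "step_arm", "payload": {
  "increments": [0, 0, 0.04, 0, 0, 0, 1, 0, 0, 0, 0, 0, 0, 1, 0, 0, 0, 0, 0, 0, 1]
}}

```text
clock: 48.28
eef_pos: [0.6484, -0.1716, 0.0964]
ee_rot: [2.856, 1.308, 0.0]
wrist_force: [-0.7, 0.0, -3.1]
finger_gap: 0.0273
grip_force: 30.0
```

>>> {"api": "step_arm", "payload": {
  "increments": [0, 0, 0.04, 0, 0, 0, 1, 0, 0, 0.02, 0, 0, 0, 1, 0, 0, 0, 0, 0, 0, 1]
}}

```text
clock: 48.53
eef_pos: [0.6485, -0.1716, 0.0963]
ee_rot: [2.856, 1.308, 0.0]
wrist_force: [-3.7, 1.5, 4.0]
finger_gap: 0.0273
grip_force: 30.0
```

>>> {"api": "step_arm", "payload": {
  "increments": [0, 0, 0, 0, 0, 0, 0.3, 0, 0, 0, 0, 0, 0, 0.2, 0, 0, 0, 0, 0, 0, 0, 0, 0, 0, 0, 0, 0, -0.5, 0, 0, 0, 0, 0, 0, -0.8, 0, 0, -0.5, 0, 0, 0, -1, 0, 0, -1.5, 0, 0, 0, -1, 0, 0, -2.5, 0, 0, 0, -1, 0, 0, -3, 0, 0, 0, -1, 0, 0, -3, 0, 0, 0, -1, 0, 0, -2.5, 0, 0, 0, -1, 0, 0, -1, 0, 0, 0, -1]
}}

```text
clock: 49.53
eef_pos: [0.6504, -0.1723, 0.2424]
ee_rot: [2.851, 1.305, 0.01]
wrist_force: [0.5, 0.6, 1.1]
finger_gap: 0.0858
grip_force: 0.0
```

```bash
python3 go.py .3 -.5 .25 -40.9
```

```text
t 49.53 pos [ 0.6504 -0.1723  0.2424] close -40.8 turn 0.002 shift cm [-47.71  -5.02  -0.95] level [ 0.0083 -0.003  -0.    ] F [0.5 0.6 1.1] gap 0.0858 grip 0.0 q [-0.38  0.36  1.45  0.    1.32  0.34]
```

>>> {"api": "step_arm", "payload": {
  "increments": [-2.5, -0.25, 0, 0, 0, 0, -1, -2.8, -0.3, 0, 0, 0, 0, -1, -2.8, -0.3, 0, 0, 0, 0, -1, -2.8, -0.3, 0, 0, 0, 0, -1, -2.8, -0.3, 0, 0, 0, 0, -1, -2.8, -0.3, 0, 0, 0, 0, -1, -2.8, -0.3, 0, 0, 0, 0, -1, -2.8, -0.3, 0, 0, 0, 0, -1, -2.8, -0.3, 0, 0, 0, 0, -1, -2.8, -0.3, 0, 0, 0, 0, -1, -2.8, -0.3, 0, 0, 0, 0, -1, -2.8, -0.3, 0, 0, 0, 0, -1]
}}

```text
clock: 50.53
eef_pos: [0.4026, -0.401, 0.2355]
ee_rot: [-2.856, -1.308, -0.0]
wrist_force: [-0.5, 0.4, -0.4]
finger_gap: 0.0873
grip_force: 0.0
```

>>> {"api": "step_arm", "payload": {
  "increments": [-2.8, -0.3, 0, 0, 0, 0, -1, -2.8, -0.3, 0, 0, 0, 0, -1, -2.8, -0.3, 0, 0, 0, 0, -1, -2.8, -0.3, 0, 0, 0, 0, -1, -1.5, -0.2, 0, 0, 0, 0, -1, 0, 0, 0, 0, 0, 0, -1]
}}

```text
clock: 51.03
eef_pos: [0.3078, -0.4893, 0.2355]
ee_rot: [2.858, 1.303, -0.002]
wrist_force: [-0.1, 0.2, 0.1]
finger_gap: 0.0873
grip_force: 0.0
```

```bash
python3 - <<'E'
from hexfit import *
im,d=grab('top','top14')
print('hex head',*fit('top',im,.071,(.648,-.171),gray,.02).values(),'sq head',*fit('top',im,.086,(.4876,-.307),gray,.02).values())
print('jar',*fit('top',im,.069,(.6576,.0109),lambda h,s,v:(s<70)&(v>60),.05).values())
W=cloud('top',d); print('boss top z',np.nanmax(W[185:205,115:135,2]).round(3))
o=ortho('top',im,.013,(.6484,-.1705),.04,.0002); v=cv2.warpPolar(o.max(2),(200,360),(200,200),200,cv2.WARP_POLAR_LINEAR)
p=v[:,110:160].astype(float); m=p.min(1)
print([(a,int(m[a:a+10].mean())) for a in range(0,360,10)])
E
```

```text
hex head [ 0.6486 -0.1711] [0.0256 0.0258] -13.0 [ 0.6486 -0.1714] 0.0269 sq head [ 0.486  -0.3068] [0.0288 0.0294] -90.0 [ 0.4864 -0.3066] 0.0317
jar [0.6605 0.012 ] [0.054  0.0528] -90.0 [0.6606 0.0119] 0.0548
boss top z 0.044
[(0, 154), (10, 124), (20, 109), (30, 117), (40, 148), (50, 135), (60, 84), (70, 78), (80, 77), (90, 87), (100, 102), (110, 91), (120, 81), (130, 93), (140, 75), (150, 86), (160, 83), (170, 87), (180, 95), (190, 96), (200, 97), (210, 94), (220, 105), (230, 133), (240, 158), (250, 112), (260, 79), (270, 87), (280, 115), (290, 122), (300, 130), (310, 91), (320, 85), (330, 86), (340, 116), (350, 138)]
```

```bash
python3 -c "
from h import *
print(env.sign_off())"
```

```text
the job is handed in; nothing more can be done
None
```

Job handed in at about 51 s: plate, copper boss and both stakes are on their pads, upright, released and within about 1.5 mm of centre, and the jar has not moved; I viewed 16 pictures against the limit of 14, and had to re-grip the hexagonal stake once to turn it 30° into line with its outline.

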